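# Index the dial, load the next carrier plate, index it to the reader

## Robot

A 6-joint arm with a two-finger parallel gripper is mounted at the origin on a cart in front of the work surface, level with it; the furniture and walls round the work are solid. World frame = base frame: x ahead of the robot, y to its left, z up, the work surface at z = 0. Lengths are in m, angles in degrees, forces in N, time in s.
With the tool pointing down it reaches from about 0.25 to 0.725 m from the base axis. Payload 9.7 kg.
Tool frame: the origin (TCP) lies midway between the tips of the shut fingers; the grasp point (between the pads) lies 19 mm behind it; z points along the fingers, x is the direction in which the jaws open and shut, and the axes are right-handed (so a half turn about z gives the same grasp; the last joint's range is limited). The gripper opens to 85 mm and grips with 20 to 120 N. Pads are 22 mm wide; open, the fingers measure 114 mm over their backs; the gripper's body (76 mm by 85 mm) begins 54 mm behind the grasp point. The pads swing forward as they close: fully open they stand 13 mm farther back than shut.
Start: joints at [70.417, 4.979, 10.078, 95.1, 0, 90], TCP at [0.184, 0.518, 0.231] pointing down, gripper open.
Joint ranges: [-179.16, 179.16], [-48.56, 103.87], [-65.8, 70.77], [-126.05, 130.52], [-82.76, 87.17], [-180, 180]. Speed limits (degrees/s): [127.2, 127.2, 147.25, 180, 180, 180].

## Interface

Orientations are given as [roll, pitch, yaw] about the fixed x, y, z axes, in that order (R = Rz(yaw) Ry(pitch) Rx(roll)).
In Python, from workcell import bot, optics gives the robot as it stands.
- The arm moves only by the shell command python3 -m creep 'ROWS' [FORCE]. ROWS is JSON, a list of rows, each a list of 7 numbers: the shift along the tool's x, y, z in m, then the turn, a rotation vector about the tool's x, y, z in rad, then the opening, from 0 (shut) to 1 (fully open). A call has 1 to 8 rows; each row is the pose to reach, as a shift and turn from the pose commanded when the call began, along the tool's axes at that moment; what a row does not reach only later rows make up. A row lasts 1/10 s, in which the tool goes at most 50 mm and 8.59 degrees, less where a joint would pass 70% of its speed; a pose out of reach is approached as far as the arm can. A call with a gripper value outside its range is refused whole. The fingers move at their own pace and stop on an object; FORCE is the grip in N (left out, the last holds). Time passes only in rows, so rows that repeat a pose let the fingers close. It gives the time, the measured TCP pose, the force and the opening at its end, in the units of the state.
- bot.get_obs(): the state, without advancing time (a new reading comes with each control period).
- optics.camera(name): name is "scene" or "top" or "wrist"; returns the picture (480x640x3 uint8, red, green, blue); there is no depth.
- optics.camera_params(name): a dict with "camera_matrix" (3x3 intrinsics, pixels), "R" (3x3) and "t" (3): a world point X has camera coordinates R X + t; the wrist camera has in their place "mount" (4x4, takes a point from camera to tool coordinates, whose origin is the TCP and whose axes are the tool frame's). Camera axes: x right, y down, z forward; pixel columns grow to the right and rows downward; lengths in m; the calibration is good to about 2 mm. The wrist camera is an equidistant fisheye: a pixel r from the principal point sees the ray r / f radians off the axis. A picture is of the moment at which its call begins: read the wrist's pose just before it. camera_params takes no time and is no camera call.
- bot.job_done(): hands the job in, once; it reports no verdict.
The state is a dict: "time": time; "q": joint angles; "qd": joint speeds; "joint_efforts": joint torques, N m; "ee_pos": TCP position; "tcp_rot": TCP orientation; "wrist_force": force on the tool from outside, world axes, zero at the start; "torque": the same for the moment, N m; "opening": finger opening in m.
Only numpy, scipy, OpenCV 4.12 (cv2) and the standard library are available. Lean on these libraries where they do the work, as an engineer would, in place of code of your own. Each camera call takes 0.05 s, during which the arm holds its last target.

## Task

Turn the indexing table one position clockwise (seen from above), so that the empty nest arrives at the load place by the pointer, and let go. Then slide the top plate of the stack, the one with the clamp block, out of the magazine sideways onto its landing without shifting the plate below it, let go of it there, take hold of it afresh and lay it flat in that empty nest, block end towards the hub, without dropping it. Finally turn the table clockwise one position more, not beyond and never backwards past its first position, so that this plate clicks home in front of the reader; leave the other things on the bench where they are.

Things in the scene. Friction and masses are not known exactly. Their poses are not given: they have to be found in the camera images.
- dial (a joint): angle of the indexing table, rad, growing clockwise seen from above; about 0 at the start. Detents every 1.047 rad (0, 1.047, 2.094 ...): a spring roller on a star wheel pulls the table into the nearest one with up to 0.25 N m and holds it; past half-way it snaps forward by itself. Only 1.047 and then 2.094 are wanted.
- dial_handle (a point): centre of the wing handle on the table's axis, 94 mm above the bench: an upright bar 76 mm long, 14 mm thick, from 78 to 106 mm above the bench. It turns with the table; from above it lies square to the line from the axis to empty_nest. It stands on the hub, a drum of radius 54.5 mm with its flat top 78 mm above the bench.
- empty_nest (a point): floor centre of the empty nest to be loaded, 93 mm from the axis, turning with the disc. It takes a plate with its length along the radius: the hub is the inner stop, a 5 mm high strip the outer stop, two 5 mm high strips (18 mm long, in the outer third) the sides; 1.5 to 2.5 mm clearance each way.
- dial_centre (a point): point on the table's axis at the top of its disc (radius 136 mm, top 40 mm above the bench). Of six nests, the one at the load place at the start and the next two clockwise hold fixed plates with blocks like the loose one; the others are empty.
- load_place (a point): fixed point 93 mm from the axis, 40 mm above the bench, over the base's pointer (a flat tongue on the bench that ends in a small diamond): a nest at the load place has its floor centre here.
- reader (a point): fixed point 93 mm from the axis, 40 mm above the bench, in front of the reader, one position clockwise of the load place; a nest at the reader has its floor centre here. The reader is a black box on a post outside the disc, 147 to 190 mm from the axis, top 110 mm above the bench.
- magazine: fixed plate magazine, 190 mm long; origin on its underside. Three plates are stacked towards its +x end in a channel; a ledge, the landing, leads from the stack towards -x. Walls hold the two lower plates on all sides (2 mm play); the top plate can only slide out along -x. Behind it (+x) a wall 32 mm high.
- channel (a point): where the top plate's underside centre starts, 24 mm above the bench, axes as the magazine. Cheeks at both sides, from x = -26 to 46 mm, rise to 64 mm above the bench; from 36 mm up their inner faces are 48 mm apart and overhang the plate's edges, so that it cannot be lifted there nor its block be taken from the sides.
- landing (a point): centre of the landing's top, 87 mm from channel along the magazine's -x, axes as the magazine: a flat ledge 40 mm wide, 97 mm long, 23 mm above the bench, 1 mm below the top plate; a stop 6 mm higher at its far end leaves the plate's centre up to 11 mm beyond this point. A plate centred here is clear of the cheeks.
- block (a point): centre of the top plate's clamp block at half its height: 26 mm along the plate's x, 24 mm across, 30 mm high, on the plate near its +x end, 18 mm from the plate's centre and 25 mm above its underside; top 64 mm above the bench at the start. Plate x is the magazine's x there, but must point to the hub in the nest, 8 mm from block to hub.
- plate_centre (a point): centre of the slab of the top plate (the only loose plate with a block): 74 mm (x) by 58 mm (y) by 10 mm thick, 0.11 to 0.23 kg with its block; 5 mm above its underside.
- hose_loop (a point): lowest point of the hoses that loop out in front of the filling machine: solid and fixed, they fill about x from 0.47 to 0.66, y from 0.03 to 0.23 m, at 0.19 to 0.29 m above the bench; keep the gripper out of there when crossing from one side of the bench to the other.
- spare_centre (a point): centre of the bare plate directly under the top plate: same slab, no block; must stay where it is.
- tape: roll of masking tape, 103 mm across, 24 mm high; loose bystander, origin at the centre of its underside, to be left alone
- bottle: dark ink bottle, 44 mm wide, 90 mm high; loose bystander, origin at the centre of its underside, to be left alone
- tub: round waste tub, 111 mm across, 57 mm high; loose bystander, origin at the centre of its underside, to be left alone
- syringe_20: white syringe, 134 mm long along its y axis, 20 mm high; loose bystander, origin at the centre of its underside, to be left alone

How it is judged (in metres and radians):
On the way, in this order (a step that is already met when the one before it is completed fails the run):
1. the table is turned one position clockwise and let go, the empty nest at the load place (value of joint dial between 0.9872 and 1.1072 rad and contact force between the fingers and dial below 0.1 N), for 0.2 s.
2. the top plate lies on the landing, clear of the cheeks, and is let go (x of plate_centre in the frame of magazine between -0.055 and -0.018 m and y of plate_centre in the frame of magazine between -0.015 and 0.015 m and z of plate_centre in the frame of magazine between 0.024 and 0.034 m and contact force between the fingers and top_plate below 0.1 N), for 0.2 s.
3. the plate lies flat in the empty nest at the load place, block end to the hub, and is let go (horizontal distance between plate_centre and empty_nest below 0.005 m and z of plate_centre in the frame of empty_nest between 0.002 and 0.0075 m and angle between plate_centre's own z axis and vertical below 0.05 rad and horizontal distance between block and dial_centre below 0.082 m and value of joint dial between 0.9472 and 1.1472 rad and contact force between the fingers and top_plate below 0.1 N), for 0.2 s.
4. the table is turned one more position, the plate before the reader (value of joint dial between 2.0344 and 2.1544 rad and horizontal distance between plate_centre and empty_nest below 0.005 m and z of plate_centre in the frame of empty_nest between 0.002 and 0.0075 m and angle between plate_centre's own z axis and vertical below 0.05 rad and horizontal distance between block and dial_centre below 0.082 m), for 0.2 s.
At the end, for the whole second after the job is handed in: The table rests two positions clockwise of its start (0.06 rad); the top plate lies flat in its nest (5 mm, 0.05 rad), block end to the hub, before the reader (10 mm), released, at rest; the plate below it moved under 8 mm, bystanders under 30 mm (all of step 4 and horizontal distance between plate_centre and reader below 0.01 m and contact force between the fingers and top_plate below 0.1 N and linear speed of top_plate below 0.02 m/s and distance of each of tape, bottle, tub, syringe_20 from where it was at the start of the episode below 0.03 m and distance of spare_centre from where it was at the start of the episode below 0.008 m); the robot touches nothing.
It fails at once if the table is turned backwards past its first position or beyond the reader position (value of joint dial below -0.25 rad or value of joint dial above 2.3944 rad).
It fails at once if the bare plate under the top plate is shifted by more than 8 mm (distance of spare_centre from where it was at the start of the episode above 0.008 m).
It fails at once if the top plate is dropped (falls freely faster than 0.6 m/s) (contact force between the fingers and top_plate below 0.1 N and linear speed of top_plate above 0.6 m/s).
It fails at once if a bystander is shifted by more than 30 mm (distance of any of tape, bottle, tub, syringe_20 from where it was at the start of the episode above 0.03 m).
It also fails if it takes over 72 s, if anything falls off the work surface, if the arm or the gripper's body presses on something with over 40 N, if the wrist force passes 120 N, or if a joint passes its speed limit or range.

## Working session

There is one attempt and no reset: what is moved stays moved. The work goes in short steps, Python scripts to look and compute and a shell command to move; the robot and the scene stay as the last step left them, time stands still between calls to the robot, and variables do not carry over. Pictures are saved under pics/ and viewed, and the job is handed in when it is done.

```bash
ls; mkdir -p pics; python3 - <<'E'
from workcell import bot, optics
import cv2, json
o=bot.get_obs(); print(o)
for n in ["scene","top","wrist"]:
    p=optics.camera_params(n); print(n,{k:(v.tolist() if hasattr(v,'tolist') else v) for k,v in p.items()})
    cv2.imwrite(f"pics/{n}0.png", optics.camera(n)[:,:,::-1])
E
```

```text
pics
{'time': 0.0, 'q': array([ 7.04162887e+01,  5.01188498e+00,  1.00338715e+01,  9.51005359e+01,
       -1.27081479e-03,  9.00008627e+01]), 'qd': array([ 0.05042934,  0.07981639, -0.02320276, -0.02171693, -0.00399536,
        0.07954993]), 'joint_efforts': array([ 3.47617126e-03, -5.20392931e+01,  4.64799750e+01,  1.64512015e-02,
        1.61510720e-04,  4.92988647e-06]), 'ee_pos': array([0.1842768 , 0.51795644, 0.23057033]), 'tcp_rot': array([1.79998728e+02, 7.85493985e-02, 7.04154261e+01]), 'wrist_force': array([ 0.40993653,  0.10003871, -0.14438197]), 'torque': array([ 0.03058128, -0.0538757 , -0.03546672]), 'opening': 0.08570781474180604}
scene {'camera_matrix': [[534.9203078066558, 0.0, 325.5055994558927], [0.0, 534.9203078066558, 244.96743104751536], [0.0, 0.0, 1.0]], 'R': [[-0.7821436521428871, -0.6226692145152309, -0.02311615685125739], [-0.27723164714962195, 0.3809797797622904, -0.8820413942842956], [0.5580268104950641, -0.6834745472270798, -0.47060452830528926]], 't': [0.4326820550600476, 0.21172074312191042, 1.4008513547779942]}
top {'camera_matrix': [[542.8253716420702, 0.0, 323.5318112350882], [0.0, 542.8253716420702, 234.76358381796936], [0.0, 0.0, 1.0]], 'R': [[0.011207597628324654, -0.9997704716266247, 0.018259074973221073], [-0.9965733220371725, -0.012664573546677674, -0.08173874467273584], [0.08195122670952204, -0.01728041204245232, -0.9964865196280619]], 't': [0.06618256181831836, 0.47504812243578265, 1.7021088292348279]}
wrist {'camera_matrix': [[371.64829954431775, 0.0, 317.74029740777195], [0.0, 371.64829954431775, 242.1376821131615], [0.0, 0.0, 1.0]], 'mount': [[0.9999998867524688, -0.00045648339934252, 0.00013460295639733573, -8.816519117227362e-05], [0.00039100735952188103, 0.949280229188032, 0.3144310633286126, -0.08052049798102588], [-0.00027130848594541504, -0.3144309750893242, 0.9492803001727581, -0.1435916390066808], [0.0, 0.0, 0.0, 1.0]]}
```

View pics/scene0.png

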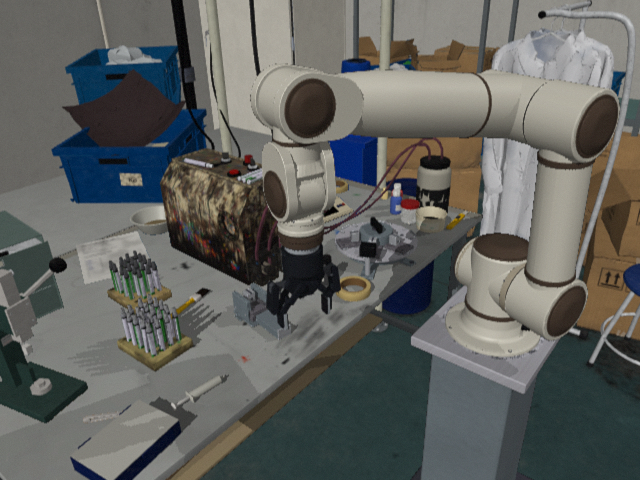

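View pics/top0.png

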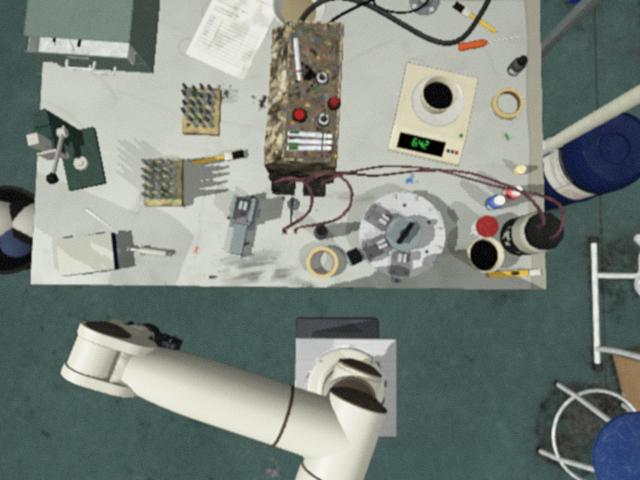

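View pics/wrist0.png

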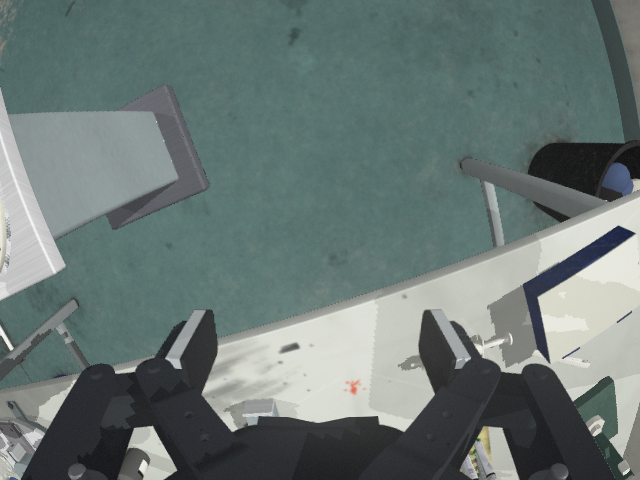

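The top view shows the dial at about (402,232), the magazine at (241,222), the tape at (324,262) and the hoses at about (290–350,175–230). I'll zoom in on these.

```bash
python3 - <<'E'
import cv2
im=cv2.imread("pics/top0.png")
a=cv2.resize(im[180:290,345:465],None,fx=5,fy=5,interpolation=cv2.INTER_CUBIC); cv2.imwrite("pics/top_dial.png",a); print(a.shape)
a=cv2.resize(im[180:265,205:285],None,fx=7,fy=7,interpolation=cv2.INTER_CUBIC); cv2.imwrite("pics/top_mag.png",a)
E
cat > h.py <<'E'
import numpy as np, cv2
from workcell import bot, optics
from scipy.spatial.transform import Rotation as Ro
P={n:optics.camera_params(n) for n in ["scene","top","wrist"]}
def proj(n,X):
    p=P[n]; c=p["R"]@np.array(X)+p["t"]; u=p["camera_matrix"]@c; return u[:2]/u[2]
def ray(n,uv,obs=None):
    p=P[n]; K=p["camera_matrix"]
    if n!="wrist":
        d=np.linalg.inv(K)@np.array([uv[0],uv[1],1.]); return -p["R"].T@p["t"], p["R"].T@d
    x=(uv[0]-K[0,2])/K[0,0]; y=(uv[1]-K[1,2])/K[1,1]; r=np.hypot(x,y)
    d=np.array([np.sin(r)*x/r,np.sin(r)*y/r,np.cos(r)]) if r>0 else np.array([0,0,1.])
    T=tcp(obs)@p["mount"]; return T[:3,3], T[:3,:3]@d
def tcp(o):
    T=np.eye(4); T[:3,:3]=Ro.from_euler("xyz",o["tcp_rot"],degrees=True).as_matrix(); T[:3,3]=o["ee_pos"]; return T
def plane(n,uv,z,obs=None):
    o,d=ray(n,uv,obs); return o+d*(z-o[2])/d[2]
def wproj(X,obs):
    p=P["wrist"];K=p["camera_matrix"]
    T=np.linalg.inv(tcp(obs)@p["mount"]); c=T[:3,:3]@np.array(X)+T[:3,3]
    t=np.arctan2(np.hypot(c[0],c[1]),c[2]); a=np.arctan2(c[1],c[0])
    return np.array([K[0,2]+K[0,0]*t*np.cos(a),K[1,2]+K[1,1]*t*np.sin(a)])
def rel(pos,yaw=None,obs=None,rpy=None):
    """shift and rotvec in tool axes to go to pos, tool down with yaw (deg)"""
    o=obs or bot.get_obs(); T=tcp(o)
    s=T[:3,:3].T@(np.array(pos)-T[:3,3])
    Rg=Ro.from_euler("xyz",[180,0,yaw],degrees=True).as_matrix()
    return s.round(4), Ro.from_matrix(T[:3,:3].T@Rg).as_rotvec().round(4)
def wshot(name):
    o=bot.get_obs(); im=optics.camera("wrist"); cv2.imwrite(f"pics/{name}.png",im[:,:,::-1]); np.save(f"pics/{name}.npy",o,allow_pickle=True); return o
def wload(name): return np.load(f"pics/{name}.npy",allow_pickle=True).item()
E
```

```text
(550, 600, 3)
```

View pics/top_dial.png

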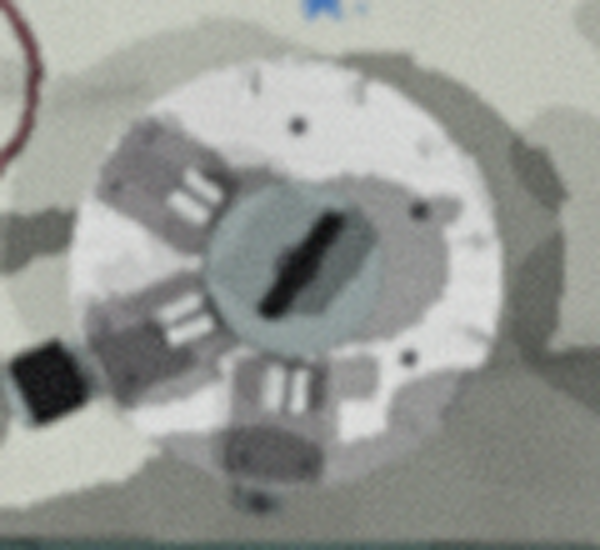

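View pics/top_mag.png

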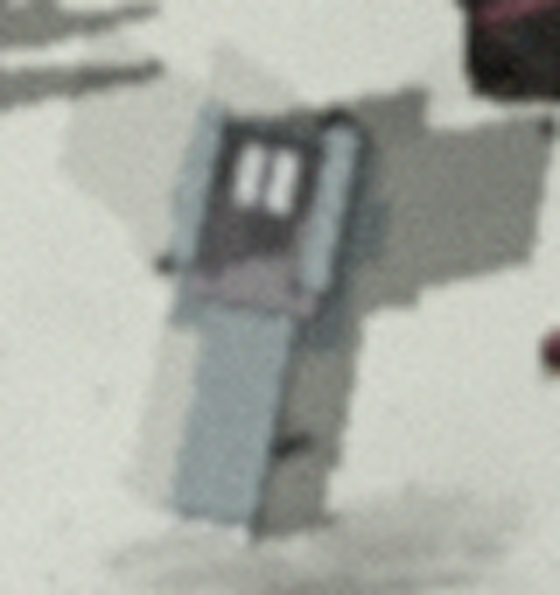

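The zoom shows the handle centre at about crop (300,265). The pointer is below at (258,500) and the reader is the black box at lower left. Filled nests sit at the bottom, lower left and upper left. The nest to be loaded is at lower right, with a dot at (410,357). The magazine's stack is at its upper end, and the landing runs down to (212,520).

```bash
python3 - <<'E'
from h import *
f=lambda u,v:(345+u/5-.4,180+v/5-.4)
print("handle",plane("top",f(300,265),.106))
for d in [(298,125),(420,210),(410,357)]: print("dot",plane("top",f(*d),.040))
print("pointer",plane("top",f(258,500),.0))
g=lambda u,v:(205+u/7-.4,180+v/7-.4)
print("block top",plane("top",g(266,180),.064))
print("landing end corners",plane("top",g(175,515),.029),plane("top",g(252,528),.029))
print("landing start",plane("top",g(192,310),.023),plane("top",g(298,318),.023))
# hub circle
im=cv2.imread("pics/top0.png")
hsv=cv2.cvtColor(im,cv2.COLOR_BGR2HSV); 
print(hsv[int(f(240,250)[1]),int(f(240,250)[0])], hsv[int(f(450,120)[1]),int(f(450,120)[0])])
print(hsv[200:260:6,402])
o=bot.get_obs(); print(o["time"])
E
```

```text
handle [ 0.47671732 -0.17128131  0.106     ]
dot [ 0.57117272 -0.18117207  0.04      ]
dot [ 0.51827198 -0.25816389  0.04      ]
dot [ 0.42552862 -0.25143923  0.04      ]
pointer [ 0.3351573  -0.16201186  0.        ]
block top [0.55869163 0.32394394 0.064     ]
landing end corners [0.41178678 0.36569362 0.029     ] [0.40638125 0.33118623 0.029     ]
landing start [0.50467509 0.36131935 0.023     ] [0.50167111 0.31353337 0.023     ]
[ 93  16 141] [ 53  15 133]
[[ 75   2 207]
 [  0   0 188]
 [  0   0 208]
 [ 98  23 135]
 [ 82  28 137]
 [ 86  22  83]
 [110  38  20]
 [ 87  26  89]
 [ 84  25 156]
 [120   4 125]]
0.15
```

Check: the three nest dots are 93.4 and 93.0 mm apart, where 93 is expected, so the axis is about (0.478,-0.174). The empty nest is at -124.5°, the load place at 175.5°, and the pointer agrees. Next I go over the dial, staying clear of the hoses on the base side.

```bash
python3 - <<'E'
from h import *
o=bot.get_obs()
for p,y in [((.28,.33,.24),68),((.36,.12,.24),62),((.38,-.08,.25),58),((.40,-.14,.25),55.5)]: print(p,rel(p,y,o))
E
```

```text
(0.28, 0.33, 0.24) (array([-0.1451,  0.1532, -0.0091]), array([0.    , 0.001 , 0.0421]))
(0.36, 0.12, 0.24) (array([-0.3161,  0.299 , -0.0089]), array([1.000e-04, 1.000e-03, 1.469e-01]))
(0.38, -0.08, 0.25) (array([-0.4978,  0.3848, -0.0187]), array([1.000e-04, 1.000e-03, 2.167e-01]))
(0.4, -0.14, 0.25) (array([-0.5477,  0.4238, -0.0187]), array([1.000e-04, 1.000e-03, 2.603e-01]))
```

```bash
python3 -m creep '[[-0.03,0.032,-0.009,0,0,0.01,1],[-0.06,0.064,-0.009,0,0,0.02,1],[-0.09,0.096,-0.009,0,0,0.03,1],[-0.12,0.128,-0.009,0,0,0.04,1],[-0.15,0.16,-0.009,0,0,0.05,1],[-0.185,0.19,-0.009,0,0,0.07,1],[-0.22,0.22,-0.009,0,0,0.09,1],[-0.255,0.25,-0.009,0,0,0.11,1]]'; python3 - <<'E'
from h import *
o=bot.get_obs(); print(o["q"].round(1))
for p,y in [((.36,.12,.24),62),((.38,-.08,.25),58),((.40,-.13,.25),55.5)]: print(p,rel(p,y,o))
E
```

```text
time: 0.95
ee_pos: [0.3346, 0.1924, 0.2402]
tcp_rot: [180.0, -0.0, 64.1]
wrist_force: [0.9, 0.5, 0.1]
opening: 0.0855
[ 29.9 -17.   -9.   98.   -0.   55.8]
(0.36, 0.12, 0.24) (array([-0.054 ,  0.0545,  0.0002]), array([ 0.0002, -0.0002,  0.0365]))
(0.38, -0.08, 0.25) (array([-0.2252,  0.1599, -0.0098]), array([ 0.0002, -0.0002,  0.1064]))
(0.4, -0.13, 0.25) (array([-0.2614,  0.1997, -0.0098]), array([ 0.0002, -0.0002,  0.15  ]))
```

```bash
python3 -m creep '[[-0.04,0.03,0,0,0,0.02,1],[-0.08,0.06,0,0,0,0.04,1],[-0.12,0.085,0,0,0,0.06,1],[-0.16,0.115,-0.01,0,0,0.08,1],[-0.2,0.145,-0.01,0,0,0.1,1],[-0.235,0.175,-0.01,0,0,0.125,1],[-0.261,0.2,-0.01,0,0,0.15,1],[-0.261,0.2,-0.01,0,0,0.15,1]]'; python3 - <<'E'
from h import *
o=wshot("w1"); print(o["ee_pos"],o["tcp_rot"])
E
```

```text
time: 1.75
ee_pos: [0.4008, -0.1313, 0.2494]
tcp_rot: [-180.0, 0.1, 55.2]
wrist_force: [-0.8, -0.3, 0.3]
opening: 0.0851
[ 0.4008304  -0.13133021  0.24935934] [-1.79953630e+02  5.20835048e-02  5.52210114e+01]
```

View pics/w1.png

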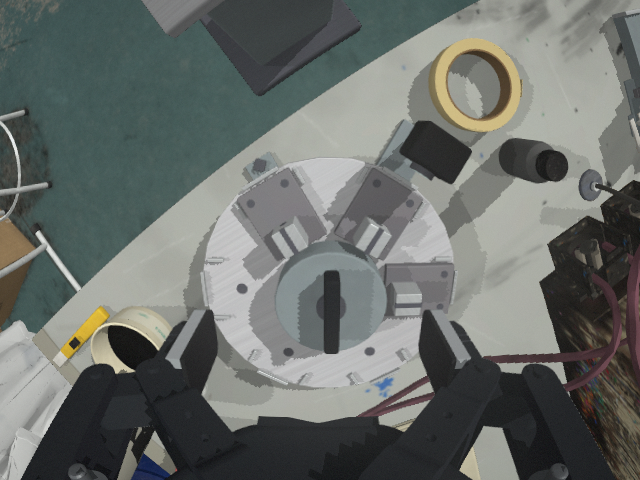

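The wrist view shows the handle bar running from (332,271) to (332,353), the nest dots at (242,288), (288,352) and (369,351), the pointer diamond at (261,165) and the reader box at (436,150).

```bash
python3 - <<'E'
from h import *
o=wload("w1"); im=cv2.imread("pics/w1.png")
g=cv2.cvtColor(im,cv2.COLOR_BGR2GRAY)
# dots: dark centroid
D=[]
for (u,v) in [(242,288),(288,352),(369,351)]:
    p=255.-g[v-8:v+9,u-8:u+9]; w=np.clip(p-p.max()*.75,0,None); yy,xx=np.mgrid[v-8:v+9,u-8:u+9]
    c=((xx*w).sum()/w.sum(),(yy*w).sum()/w.sum()); X=plane("wrist",c,.04,o); D.append(X); print(np.round(c,1),X.round(4))
D=np.array(D); print(np.linalg.norm(D[0]-D[1]),np.linalg.norm(D[1]-D[2]),"C",(D[0]+D[2]-D[1]).round(4))
C=D[0]+D[2]-D[1]; 
for d in D: print(np.degrees(np.arctan2(*(d-C)[[1,0]])),np.linalg.norm(d-C))
m=(g<45).astype(np.uint8); m[:265]=0;m[360:]=0;m[:,:318]=0;m[:,345:]=0
cn=max(cv2.findContours(m,0,2)[0],key=cv2.contourArea); r=cv2.minAreaRect(cn); b=cv2.boxPoints(r); print(r,b)
B=np.array([plane("wrist",q,.106,o) for q in b]); print(B.round(4),B.mean(0))
print("pointer",plane("wrist",(261,165),.006,o))
E
```

```text
[241.5 288. ] [ 0.4264 -0.248   0.04  ]
[288.  351.6] [ 0.5196 -0.2557  0.04  ]
[369.2 351. ] [ 0.5728 -0.1788  0.04  ]
0.09348871967853384 0.09349399310697519 C [ 0.4796 -0.1712  0.04  ]
-124.67716425962979 0.09349399310697516
-64.68083769637398 0.09349382865345261
-4.678913691865581 0.0934887196785339
((331.0, 291.0), (38.0, 14.0), 90.0) [[324. 272.]
 [338. 272.]
 [338. 310.]
 [324. 310.]]
[[ 0.4372 -0.1504  0.106 ]
 [ 0.4439 -0.1407  0.106 ]
 [ 0.4742 -0.1608  0.106 ]
 [ 0.4671 -0.1709  0.106 ]] [ 0.45561281 -0.15568132  0.106     ]
pointer [ 0.33583296 -0.15874553  0.006     ]
```

```bash
python3 - <<'E'
from h import *
o=bot.get_obs(); print(rel((.4795,-.1715,.15),55.3,o)); 
o=wload("w1");print(plane("wrist",(331.5,271),.106,o),plane("wrist",(332,353),.106,o))
E
```

```text
(array([0.0107, 0.0891, 0.0995]), array([-0.0015,  0.0005,  0.0001]))
[ 0.44005105 -0.1446861   0.106     ] [ 0.50968978 -0.19089896  0.106     ]
```

```bash
python3 -m creep '[[0.005,0.04,0.02,0,0,0,1],[0.01,0.075,0.045,0,0,0,1],[0.0107,0.089,0.08,0,0,0,1],[0.0107,0.089,0.0995,0,0,0,1],[0.0107,0.089,0.0995,0,0,0,1]]'; python3 - <<'E'
from h import *
o=wshot("w2"); print(o["ee_pos"],o["tcp_rot"])
E
```

```text
time: 2.3
ee_pos: [0.4785, -0.168, 0.1477]
tcp_rot: [-179.7, 0.1, 55.6]
wrist_force: [0.2, 0.2, -0.3]
opening: 0.0852
[ 0.47849278 -0.16800883  0.14769839] [-1.79683870e+02  7.48230102e-02  5.55958113e+01]
```

View pics/w2.png

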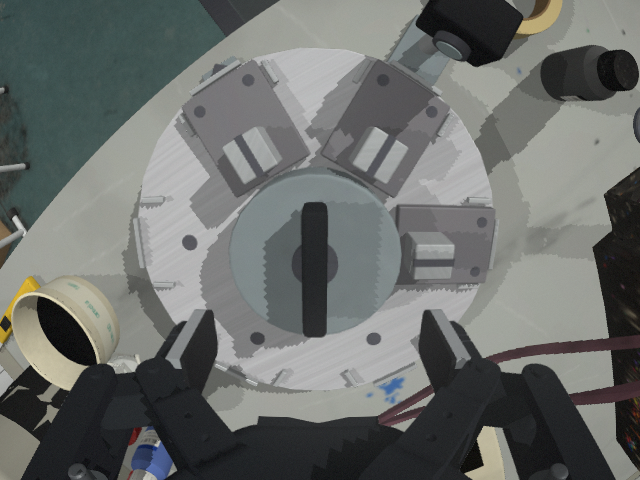

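The view shows the bar from (314,202) to (314,337) and the dots at (189,242), (258,339) and (374,339).

```bash
python3 - <<'E'
from h import *
o=wload("w2"); im=cv2.imread("pics/w2.png"); g=cv2.cvtColor(im,cv2.COLOR_BGR2GRAY)
D=[]
for (u,v) in [(189,242),(258,339),(374,339)]:
    p=255.-g[v-9:v+10,u-9:u+10]; w=np.clip(p-p.max()*.8,0,None); yy,xx=np.mgrid[v-9:v+10,u-9:u+10]
    c=((xx*w).sum()/w.sum(),(yy*w).sum()/w.sum()); D.append(plane("wrist",c,.04,o)); print(np.round(c,1))
D=np.array(D); C=D[0]+D[2]-D[1]; print(np.linalg.norm(D[0]-D[1]),np.linalg.norm(D[1]-D[2]),C)
for d in D: print(np.degrees(np.arctan2(*(d-C)[[1,0]])))
print(plane("wrist",(314.5,202),.106,o),plane("wrist",(314.5,337),.106,o))
print(rel((C[0],C[1],.084),55.3))
E
```

```text
[189.2 242.2]
[256.9 337.9]
[373.1 338.4]
0.09337148765660912 0.09345784284675616 [ 0.47935064 -0.17112573  0.04      ]
-124.59333382200478
-64.6293087680178
-4.573507508784988
[ 0.44382112 -0.14633954  0.106     ] [ 0.50971582 -0.19180767  0.106     ]
(array([-0.0022,  0.002 ,  0.066 ]), array([-0.0025,  0.0006,  0.0052]))
```

```bash
python3 -m creep '[[-0.0022,0.002,0.03,-0.002,0,0.004,1],[-0.0022,0.002,0.06,-0.002,0,0.004,1],[-0.0022,0.002,0.066,-0.002,0,0.004,1],[-0.0022,0.002,0.066,-0.002,0,0.004,0.5],[-0.0022,0.002,0.066,-0.002,0,0.004,0.25],[-0.0022,0.002,0.066,-0.002,0,0.004,0.1],[-0.0022,0.002,0.066,-0.002,0,0.004,0],[-0.0022,0.002,0.066,-0.002,0,0.004,0]]' 40; python3 -m creep '[[0,0,0,0,0,0,0],[0,0,0,0,0,0,0]]'
```

```text
time: 3.15
ee_pos: [0.4809, -0.1723, 0.0857]
tcp_rot: [179.8, -0.1, 55.3]
wrist_force: [2.6, 12.4, 10.1]
opening: 0.013
time: 3.35
ee_pos: [0.4809, -0.1722, 0.0857]
tcp_rot: [179.8, -0.1, 55.3]
wrist_force: [1.4, 4.4, 6.2]
opening: 0.0129
```

```bash
python3 -m creep '[[-0.0002,-0.0001,0,0,0,0.12,0],[-0.0004,-0.0002,0,0,0,0.25,0],[-0.0006,-0.0003,0,0,0,0.38,0],[-0.0008,-0.0004,0,0,0,0.51,0],[-0.001,-0.0006,0,0,0,0.64,0],[-0.0012,-0.0007,0,0,0,0.77,0],[-0.0014,-0.0008,0,0,0,0.9,0],[-0.0016,-0.0009,0,0,0,1.03,0]]'; python3 -m creep '[[0,0,0,0,0,0.017,0],[0,0,0,0,0,0.017,0],[0,0,0,0,0,0.017,0]]'
```

```text
time: 4.15
ee_pos: [0.4786, -0.1733, 0.0857]
tcp_rot: [179.9, -0.1, -4.0]
wrist_force: [-2.7, 3.7, 8.6]
opening: 0.0135
time: 4.45
ee_pos: [0.4786, -0.1733, 0.0857]
tcp_rot: [179.9, -0.1, -4.7]
wrist_force: [-2.0, 2.7, 8.7]
opening: 0.013
```

```bash
python3 -m creep '[[0,0,0,0,0,0,0.3],[0,0,0,0,0,0,0.6],[0,0,0,0,0,0,1],[0,0,0,0,0,0,1],[0,0,-0.04,0,0,0,1],[0,0,-0.08,0,0,0,1],[-0.02,0,-0.11,0,0,0,1],[-0.02,0,-0.11,0,0,0,1]]'; python3 - <<'E'
from h import *
o=wshot("w3"); print(o["ee_pos"],o["tcp_rot"],o["q"])
E
```

```text
time: 5.25
ee_pos: [0.4587, -0.172, 0.1994]
tcp_rot: [179.8, -0.4, -4.7]
wrist_force: [0.3, 1.0, 0.0]
opening: 0.0851
[ 0.45867469 -0.17197609  0.19941074] [179.83908105  -0.42991173  -4.71204149] [-2.05312033e+01 -4.26476553e+00 -2.75458353e+00  9.10526861e+01
 -3.76309981e-02  7.41812916e+01]
```

View pics/w3.png

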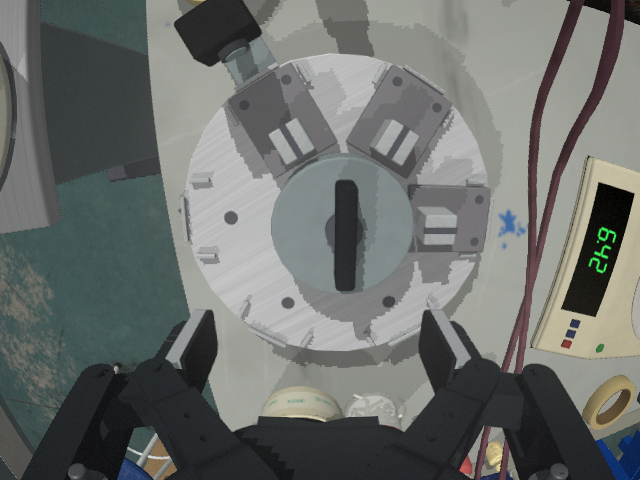

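The table has turned one position. The empty nest's dot is at (231,218), on the pointer side; the other dots are at (288,302) and (389,301).

```bash
python3 - <<'E'
from h import *
o=wload("w3"); im=cv2.imread("pics/w3.png"); g=cv2.cvtColor(im,cv2.COLOR_BGR2GRAY)
D=[]
for (u,v) in [(231,218),(288,302),(389,301)]:
    p=255.-g[v-8:v+9,u-8:u+9]; w=np.clip(p-p.max()*.8,0,None); yy,xx=np.mgrid[v-8:v+9,u-8:u+9]
    c=((xx*w).sum()/w.sum(),(yy*w).sum()/w.sum()); D.append(plane("wrist",c,.04,o)); print(np.round(c,1),D[-1])
D=np.array(D); C=D[0]+D[2]-D[1]; print(np.linalg.norm(D[0]-D[1]),np.linalg.norm(D[1]-D[2]),C)
for d in D: print(np.degrees(np.arctan2(*(d-C)[[1,0]])))
for p,y in [((.38,-.08,.25),5),((.36,.12,.25),30),((.36,.2,.25),45),((.40,.28,.25),75)]: print(p,rel(p,y))
E
```

```text
[230.5 217.4] [ 0.38602405 -0.1635443   0.04      ]
[287.5 302.6] [ 0.42602261 -0.24803846  0.04      ]
[388.4 301.2] [ 0.51905222 -0.2553428   0.04      ]
0.09348340485789372 0.0933159243249413 [ 0.47905366 -0.17084865  0.04      ]
175.5105558678588
-124.48989477750978
-64.66765961594339
(0.38, -0.08, 0.25) (array([-0.0859, -0.085 , -0.0537]), array([ 0.0027, -0.0054, -0.1696]))
(0.36, 0.12, 0.25) (array([-0.1223, -0.2827, -0.0543]), array([ 0.0038, -0.0047, -0.606 ]))
(0.36, 0.2, 0.25) (array([-0.1289, -0.3624, -0.0545]), array([ 0.0045, -0.0043, -0.8678]))
(0.4, 0.28, 0.25) (array([-0.0956, -0.4454, -0.0545]), array([ 0.0057, -0.0031, -1.3914]))
```

Now I go to the magazine, again on the base side of the hoses.

```bash
python3 -m creep '[[-0.03,-0.02,-0.03,0,0,-0.08,1],[-0.065,-0.05,-0.05,0,0,-0.2,1],[-0.09,-0.09,-0.05,0,0,-0.32,1],[-0.105,-0.135,-0.05,0,0,-0.44,1],[-0.115,-0.18,-0.05,0,0,-0.56,1],[-0.12,-0.225,-0.05,0,0,-0.68,1],[-0.12,-0.27,-0.05,0,0,-0.8,1],[-0.12,-0.315,-0.05,0,0,-0.92,1]]'; python3 - <<'E'
from h import *
print(rel((.43,.33,.23),82))
E
```

```text
time: 6.1
ee_pos: [0.3642, 0.1543, 0.2432]
tcp_rot: [179.9, 0.0, 48.3]
wrist_force: [0.5, -0.4, 0.5]
opening: 0.0851
(array([ 0.175 , -0.0677,  0.013 ]), array([ 0.0017,  0.0008, -0.588 ]))
```

```bash
python3 -m creep '[[0.035,-0.02,0,0,0,-0.12,1],[0.075,-0.035,0,0,0,-0.24,1],[0.115,-0.05,0,0,0,-0.36,1],[0.15,-0.06,0,0,0,-0.48,1],[0.175,-0.068,0.01,0,0,-0.588,1],[0.175,-0.068,0.013,0,0,-0.588,1]]'; python3 - <<'E'
from h import *
o=wshot("w4"); print(o["ee_pos"],o["tcp_rot"],o["q"])
E
```

```text
time: 6.7
ee_pos: [0.4315, 0.3301, 0.2273]
tcp_rot: [-179.9, 0.2, 82.0]
wrist_force: [-1.1, -0.6, -0.8]
opening: 0.0854
[0.43148498 0.33011108 0.22731035] [-179.92162357    0.21648344   81.99712627] [37.4684169   4.17968486  8.78341434 94.81302334 -0.09593767 45.47161392]
```

View pics/w4.png

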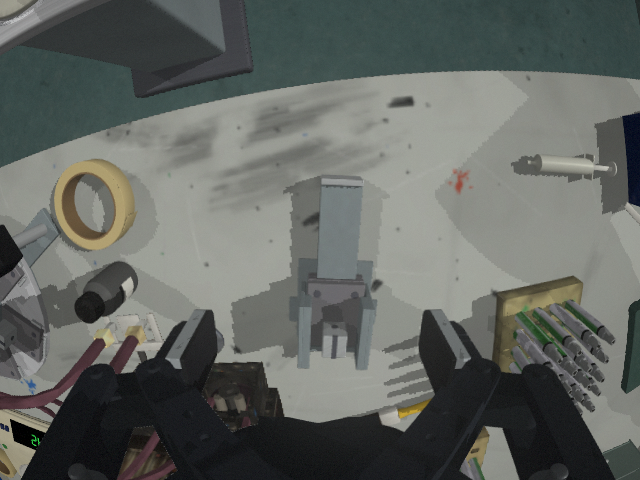

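```bash
python3 - <<'E'
import cv2
im=cv2.imread("pics/w4.png")
a=cv2.resize(im[165:385,280:400],None,fx=2.7,fy=2.7,interpolation=cv2.INTER_CUBIC); cv2.imwrite("pics/w4c.png",a);print(a.shape)
a=cv2.resize(im[265:385,285:390],None,fx=5,fy=5,interpolation=cv2.INTER_CUBIC)
cv2.imwrite("pics/w4d.png",a)
E
```

```text
(594, 324, 3)
```

View pics/w4c.png

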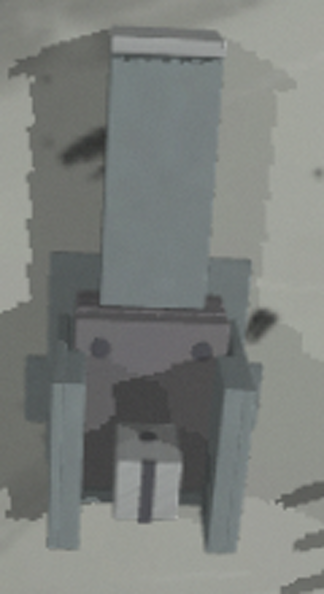

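View pics/w4d.png

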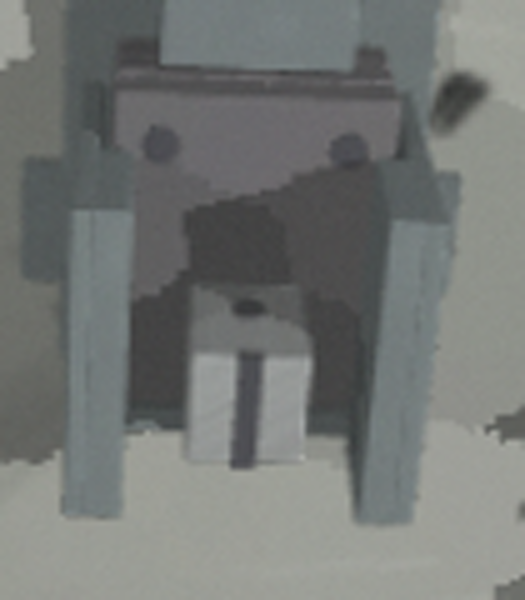

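The block's top face is at crop corners (191,352), (312,352), (305,464), (189,462). The plate's free edge runs (115,92)–(405,97). Landing edges and cheeks are clear.

```bash
python3 - <<'E'
from h import *
o=wload("w4")
d=lambda u,v:(285+u/5-.4,265+v/5-.4); c=lambda u,v:(280+u/2.7-.3,165+v/2.7-.3)
W=lambda q,z:plane("wrist",q,z,o)
def ang(a,b): return round(np.degrees(np.arctan2(*(b-a)[[1,0]])),2)
B=[W(d(*q),.064) for q in [(191,352),(312,352),(305,464),(189,462)]]
print(np.round(B,4),"mean",np.mean(B,0)); print([np.linalg.norm(B[i]-B[(i+1)%4]).round(4) for i in range(4)], ang(B[0],B[3]),ang(B[1],B[2]))
E_=[W(d(*q),.034) for q in [(115,92),(405,97)]]; print("edge",E_,np.linalg.norm(E_[0]-E_[1]),ang(*E_))
L=[W(c(*q),.023) for q in [(112,57),(102,303),(221,57),(209,307)]]; print("land",np.round(L,4),ang(L[0],L[1]),ang(L[2],L[3]),np.linalg.norm(L[0]-L[2]))
K=[W(d(*q),.064) for q in [(132,210),(122,517),(388,218),(355,520)]]; print("cheek",np.round(K,4),ang(K[0],K[1]),ang(K[2],K[3]),np.linalg.norm(K[0]-K[2]),np.linalg.norm(K[0]-K[1]))
# top & scene reprojection of the block mean
print(proj("top",np.mean(B,0)))
E
```

```text
[[0.5467 0.3181 0.064 ]
 [0.5501 0.3414 0.064 ]
 [0.577  0.3372 0.064 ]
 [0.573  0.3142 0.064 ]] mean [0.56169397 0.3277121  0.064     ]
[np.float64(0.0235), np.float64(0.0272), np.float64(0.0234), np.float64(0.0266)] -8.52 -8.84
edge [array([0.50286325, 0.30901823, 0.034     ]), array([0.51219314, 0.36629199, 0.034     ])] 0.0580287027579174 80.75
land [[0.4103 0.3355 0.023 ]
 [0.5024 0.319  0.023 ]
 [0.4154 0.3735 0.023 ]
 [0.5098 0.359  0.023 ]] -10.18 -8.77 0.03835804083447264
cheek [[0.5139 0.3114 0.064 ]
 [0.5852 0.2987 0.064 ]
 [0.5225 0.3587 0.064 ]
 [0.5931 0.3459 0.064 ]] -10.13 -10.27 0.04806678329637685 0.07243998324346024
[241.40140995 204.33451548]
```

Sizes check: block 23.5 x 27 mm (24 x 26 expected), plate edge 58.0 mm (58), cheek gap 48.1 mm (48). So the magazine's angle is about -9.5° and the block is at (0.5617,0.328). I'll grip the block along x from above, between the cheeks.

```bash
python3 - <<'E'
from h import *
print(rel((.5617,.3282,.13),-9.5))
E
python3 -m creep '[[0,0.01,0,0,0,0.14,1],[0,0.02,0,0,0,0.28,1],[0,0.03,0,0,0,0.42,1],[0.004,0.04,0,0,0,0.56,1],[0.006,0.05,0,0,0,0.7,1],[0.008,0.06,0,0,0,0.84,1],[0.01,0.075,0,0,0,0.98,1],[0.012,0.09,0,0,0,1.12,1]]'; python3 - <<'E'
from h import *
print(rel((.5617,.3282,.13),-9.5))
E
```

```text
(array([0.0188, 0.1297, 0.0975]), array([0.0023, 0.0046, 1.5928]))
time: 7.55
ee_pos: [0.5221, 0.3257, 0.2313]
tcp_rot: [179.9, -0.1, 17.1]
wrist_force: [-0.4, 1.0, 1.1]
opening: 0.0856
(array([0.0385, 0.009 , 0.1014]), array([ 0.0016, -0.0013,  0.4635]))
```

```bash
python3 -m creep '[[0.015,0.003,0,0.001,0,0.14,1],[0.03,0.006,0.02,0.001,0,0.28,1],[0.0385,0.009,0.05,0.0015,-0.001,0.42,1],[0.0385,0.009,0.08,0.0015,-0.001,0.4635,1],[0.0385,0.009,0.1,0.0015,-0.001,0.4635,1],[0.0385,0.009,0.1,0.0015,-0.001,0.4635,1]]'; python3 - <<'E'
from h import *
o=wshot("w5"); print(o["ee_pos"],o["tcp_rot"],o["q"])
E
```

```text
time: 8.15
ee_pos: [0.56, 0.3278, 0.1278]
tcp_rot: [179.8, 0.2, -9.2]
wrist_force: [0.5, -0.7, 0.6]
opening: 0.0854
[0.5599739  0.32780797 0.12784387] [179.80286604   0.22568869  -9.15749428] [ 3.03483941e+01  1.81783450e+01  1.39781363e+01  8.60993315e+01
 -8.52788307e-03  1.29505522e+02]
```

View pics/w5.png

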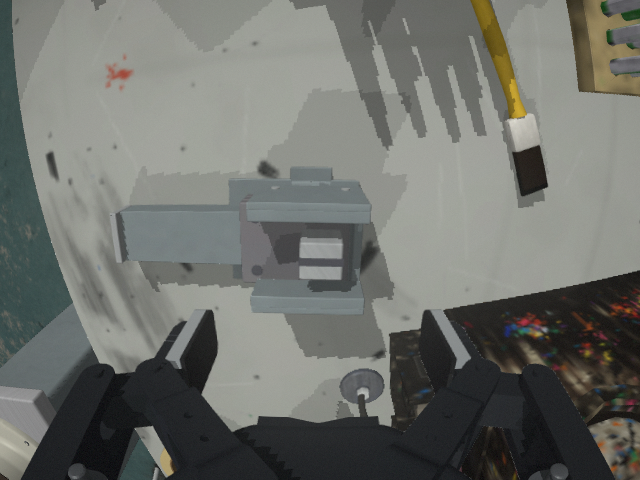

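The block's top face spans about (300,238)–(342,279), between the cheeks.

```bash
python3 - <<'E'
from h import *
o=wload("w5"); im=cv2.imread("pics/w5.png"); g=cv2.cvtColor(im,cv2.COLOR_BGR2GRAY)
m=((g>150)).astype(np.uint8); m[:232]=0;m[284:]=0;m[:,:294]=0;m[:,348:]=0
m=cv2.morphologyEx(m,cv2.MORPH_CLOSE,np.ones((11,3),np.uint8))
cn=max(cv2.findContours(m,0,2)[0],key=cv2.contourArea); r=cv2.minAreaRect(cn); b=cv2.boxPoints(r); print(r)
B=np.array([plane("wrist",q,.064,o) for q in b]); c=B.mean(0); print(B.round(4),c,[np.linalg.norm(B[i]-B[i-1]).round(4) for i in range(4)])
d=B[1]-B[0]; print(np.degrees(np.arctan2(d[1],d[0])))
print(rel((c[0],c[1],.042),-9.5))
E
```

```text
((320.5, 260.0), (36.0, 41.0), 90.0)
[[0.5515 0.3412 0.064 ]
 [0.5753 0.3373 0.064 ]
 [0.5721 0.3144 0.064 ]
 [0.5474 0.3184 0.064 ]] [0.5615595  0.32783538 0.064     ] [np.float64(0.0231), np.float64(0.0241), np.float64(0.0231), np.float64(0.025)]
-9.125160678627317
(array([0.0011, 0.0002, 0.0883]), array([0.0016, 0.0017, 0.0066]))
```

```bash
python3 -m creep '[[0.001,0,0.03,0.001,0.001,0.006,1],[0.001,0,0.06,0.001,0.001,0.006,1],[0.001,0,0.08,0.001,0.001,0.006,0.8],[0.001,0,0.083,0.001,0.001,0.006,0.7],[0.001,0,0.083,0.001,0.001,0.006,0.6],[0.001,0,0.083,0.001,0.001,0.006,0.55]]'; python3 - <<'E'
from h import *
o=wshot("w6");print(rel((.5616,.328,.042),-9.5))
E
```

```text
time: 8.8
ee_pos: [0.5635, 0.3299, 0.0508]
tcp_rot: [-179.8, -0.2, -9.4]
wrist_force: [0.8, -0.2, 1.3]
opening: 0.0469
(array([-0.0016,  0.0023,  0.0087]), array([-0.0033, -0.0038,  0.002 ]))
```

View pics/w6.png

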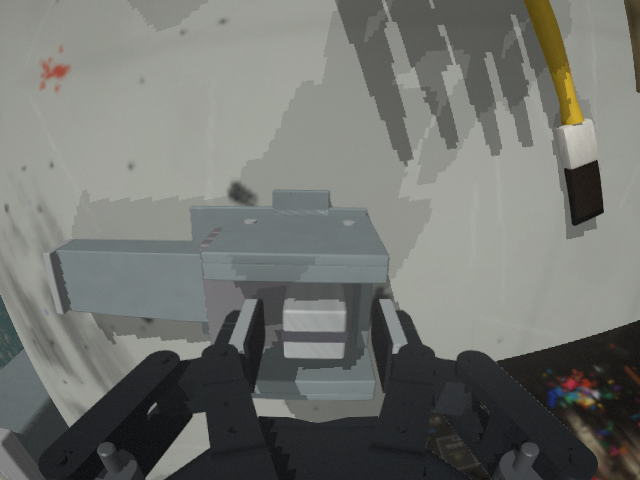

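The pads straddle the block, which is at (284–346,300–358). I'll lower the rest and close gently.

```bash
python3 -m creep '[[-0.0015,0.002,0.005,-0.003,-0.003,0.002,0.55],[-0.0015,0.002,0.008,-0.003,-0.003,0.002,0.5],[-0.0015,0.002,0.008,-0.003,-0.003,0.002,0.4],[-0.0015,0.002,0.008,-0.003,-0.003,0.002,0.2],[-0.0015,0.002,0.008,-0.003,-0.003,0.002,0.1],[-0.0015,0.002,0.008,-0.003,-0.003,0.002,0.1],[-0.0015,0.002,0.008,-0.003,-0.003,0.002,0.1]]' 25; python3 -c "
from h import *
print(rel((.5616,.328,.042),-9.5))"
```

```text
time: 9.55
ee_pos: [0.5607, 0.3278, 0.0403]
tcp_rot: [179.9, 0.1, -9.5]
wrist_force: [-0.5, 0.4, -1.5]
opening: 0.0256
(array([ 0.0008, -0.0004, -0.0017]), array([0.0017, 0.0016, 0.0003]))
```

```bash
python3 -m creep '[[-0.008,0,0,0,0,0,0.1],[-0.02,0,0,0,0,0,0.1],[-0.034,0,0,0,0,0,0.1],[-0.048,0,0,0,0,0,0.1],[-0.062,0,0,0,0,0,0.1],[-0.076,0,0,0,0,0,0.1],[-0.087,0,0,0,0,0,0.1],[-0.087,0,0.0005,0,0,0,0.1]]'; python3 -m creep '[[0,0,0.0005,0,0,0,0.1]]'
```

```text
time: 10.35
ee_pos: [0.4736, 0.3425, 0.0402]
tcp_rot: [179.9, 0.1, -9.4]
wrist_force: [-0.5, 0.5, -2.2]
opening: 0.0257
time: 10.45
ee_pos: [0.475, 0.3423, 0.0397]
tcp_rot: [179.9, 0.1, -9.5]
wrist_force: [0.2, 0.8, -1.5]
opening: 0.0257
```

```bash
python3 -m creep '[[0,0,0.0005,0,0,0,0.1],[0,0,0.001,0,0,0,0.1]]'; python3 -m creep '[[0,0,0,0,0,0,0.35],[0,0,0,0,0,0,0.6],[0,0,0,0,0,0,0.7],[0,0,0,0,0,0,0.7],[0,0,-0.04,0,0,0,0.8],[0,0,-0.08,0,0,0,1],[0,0,-0.08,0,0,0,1]]'; python3 - <<'E'
from h import *
o=wshot("w7"); print(o["ee_pos"],o["tcp_rot"],o["q"])
E
```

```text
time: 10.65
ee_pos: [0.4753, 0.3422, 0.0392]
tcp_rot: [179.9, 0.1, -9.5]
wrist_force: [-5.0, 0.2, 9.7]
opening: 0.0256
time: 11.35
ee_pos: [0.4771, 0.3436, 0.1244]
tcp_rot: [-179.8, -0.3, -9.5]
wrist_force: [0.9, -0.4, -0.7]
opening: 0.0855
[0.47707631 0.34359372 0.12442353] [-179.75544582   -0.25066999   -9.48797611] [ 3.57645434e+01  8.99504394e+00  2.67631282e+00  8.33311155e+01
 -5.86614815e-03  1.35251967e+02]
```

View pics/w7.png

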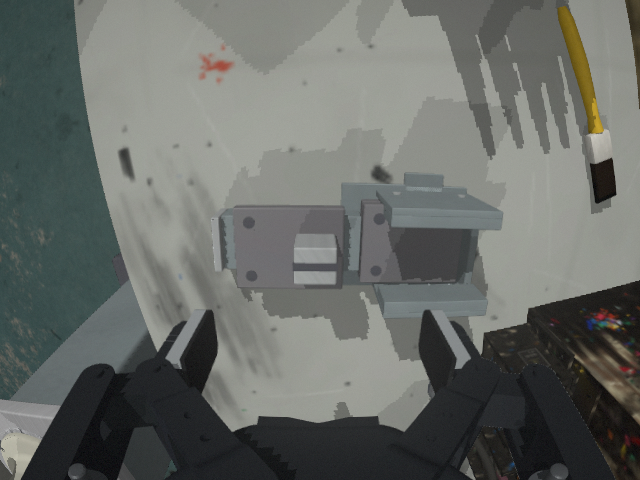

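The plate lies on the landing clear of the cheeks: plate (233–343,206–288), block top at about (295–336,247–284). The bare plate is still in the magazine.

```bash
python3 - <<'E'
from h import *
o=wload("w7"); im=cv2.imread("pics/w7.png")
a=cv2.resize(im[190:300,205:365],None,fx=5,fy=5,interpolation=cv2.INTER_CUBIC); cv2.imwrite("pics/w7c.png",a)
E
```

```text
(no output)
```

View pics/w7c.png

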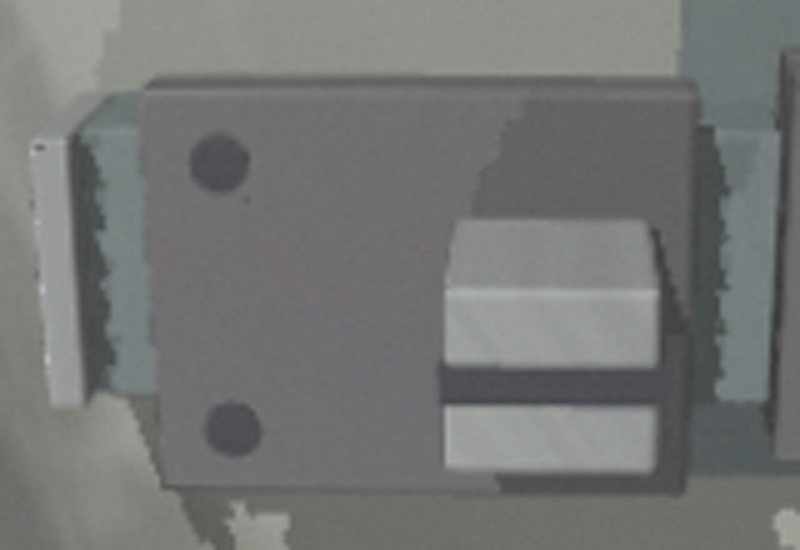

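```bash
python3 - <<'E'
from h import *
o=wload("w7")
c=lambda q:(205+q[0]/5-.4,190+q[1]/5-.4)
B=np.array([plane("wrist",c(q),.063,o) for q in [(444,290),(660,290),(657,473),(445,470)]])
S=np.array([plane("wrist",c(q),.033,o) for q in [(143,90),(697,92),(686,494),(163,488)]])
for X in (B,S):
    print(X.mean(0).round(4),[np.linalg.norm(X[i]-X[i-1]).round(4) for i in range(4)]); 
    for i,j in [(0,1),(3,2)]: d=X[j]-X[i]; print(np.degrees(np.arctan2(d[1],d[0])))
c2=B.mean(0); s=S.mean(0); print("block-plate",np.linalg.norm((c2-s)[:2]))
print(rel((c2[0],c2[1],.125),80.5))
E
```

```text
[0.4755 0.3419 0.063 ] [np.float64(0.0231), np.float64(0.0253), np.float64(0.0235), np.float64(0.0257)]
-9.612980769609939
-10.508034785955926
[0.4579 0.345  0.033 ] [np.float64(0.0575), np.float64(0.0727), np.float64(0.0573), np.float64(0.0738)]
-10.0786900919567
-9.985480165723567
block-plate 0.017841387213097363
(array([-0.0007,  0.0014, -0.0034]), array([ 1.0000e-04, -3.5000e-03, -1.5705e+00]))
```

```bash
python3 -m creep '[[0,0,0,0,0,-0.14,1],[0,0,0,0,0,-0.28,1],[0,0,0,0,0,-0.42,1],[0,0,0,0,0,-0.56,1],[0,0,0,0,0,-0.7,1],[0,0,0,0,0,-0.84,1],[0,0,0,0,0,-0.98,1],[0,0,0,0,0,-1.12,1]]'; python3 -m creep '[[0,0,0,0,0,-0.14,1],[0,0,0,0,0,-0.28,1],[0,0,0,0,0,-0.42,1],[0,0,0,0,0,-0.442,1],[0,0,0,0,0,-0.442,1]]'; python3 - <<'E'
from h import *
o=wshot("w8"); print(o["q"]);print(rel((.4755,.3419,.042),80.))
E
```

```text
time: 12.2
ee_pos: [0.4747, 0.3419, 0.1172]
tcp_rot: [-179.9, 0.2, 55.0]
wrist_force: [1.2, -0.8, 0.0]
opening: 0.0855
time: 12.7
ee_pos: [0.4748, 0.342, 0.1176]
tcp_rot: [-179.9, 0.1, 79.8]
wrist_force: [-0.3, -0.4, 0.0]
opening: 0.0855
[ 3.57665981e+01  9.22001082e+00  2.18309763e+00  8.31526218e+01
 -3.31027674e-03  4.59183785e+01]
(array([0.0001, 0.0008, 0.0758]), array([-0.0021,  0.0022, -0.0032]))
```

View pics/w8.png

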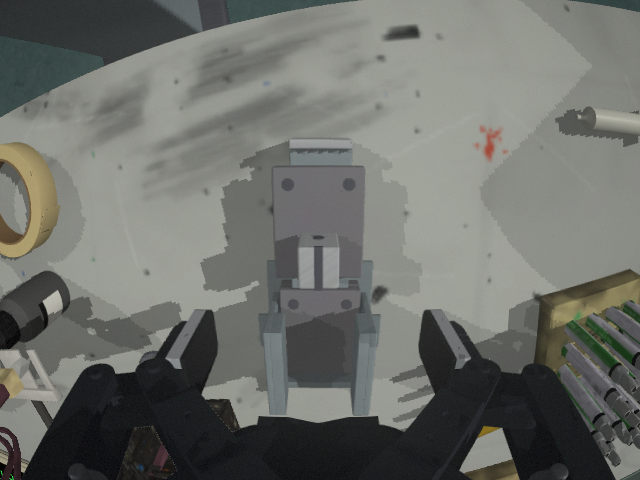

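```bash
python3 -m creep '[[0,0.001,0.03,-0.002,0.002,-0.003,0.8],[0,0.001,0.06,-0.002,0.002,-0.003,0.6],[0,0.001,0.07,-0.002,0.002,-0.003,0.6],[0,0.001,0.072,-0.002,0.002,-0.003,0.6]]'; python3 -c "
from h import *
print(rel((.4755,.3419,.041),80.))"
```

```text
time: 13.15
ee_pos: [0.4752, 0.3414, 0.0452]
tcp_rot: [-179.9, 0.1, 80.1]
wrist_force: [-0.8, 0.1, 0.3]
opening: 0.0512
(array([0.0005, 0.0003, 0.0042]), array([-0.0013,  0.0015,  0.0017]))
```

```bash
python3 -m creep '[[0.0005,0,0.004,0,0,0.001,0.5],[0.0005,0,0.004,0,0,0.001,0.35],[0.0005,0,0.004,0,0,0.001,0.25],[0.0005,0,0.004,0,0,0.001,0.1],[0.0005,0,0.004,0,0,0.001,0],[0.0005,0,0.004,0,0,0.001,0],[0.0005,0,0.004,0,0,0.001,0]]' 60
```

```text
time: 13.85
ee_pos: [0.4766, 0.3429, 0.0438]
tcp_rot: [179.9, -0.1, 80.1]
wrist_force: [0.6, 0.4, 5.0]
opening: 0.0226
```

```bash
python3 -m creep '[[0,0,-0.004,0,0,0,0],[0,0,-0.012,0,0,0,0],[0,0,-0.03,0,0,0,0],[0,0,-0.06,0,0,0,0],[0,0,-0.09,0,0,0,0],[0,0,-0.11,0,0,0,0],[0,0,-0.11,0,0,0,0]]'; python3 - <<'E'
from h import *
o=wshot("w9"); print(o["ee_pos"])
for p,y in [((.38,.28,.16),80),((.34,.1,.16),83),((.34,-.05,.16),85.5),((.404,-.165,.15),85.5)]: print(p,rel(p,y))
E
```

```text
time: 14.55
ee_pos: [0.477, 0.3431, 0.1561]
tcp_rot: [179.8, -0.2, 80.1]
wrist_force: [0.2, 1.0, -1.2]
opening: 0.0227
[0.47699513 0.34314063 0.15608806]
(0.38, 0.28, 0.16) (array([-0.0784, -0.0843, -0.0066]), array([ 0.0022, -0.002 ,  0.0022]))
(0.34, 0.1, 0.16) (array([-0.2626, -0.0928, -0.007 ]), array([ 0.0022, -0.002 , -0.0502]))
(0.34, -0.05, 0.16) (array([-0.4103, -0.0671, -0.0072]), array([ 0.0023, -0.0019, -0.0938]))
(0.404, -0.165, 0.15) (array([-0.5127,  0.0157,  0.0028]), array([ 0.0023, -0.0019, -0.0938]))
```

View pics/w9.png

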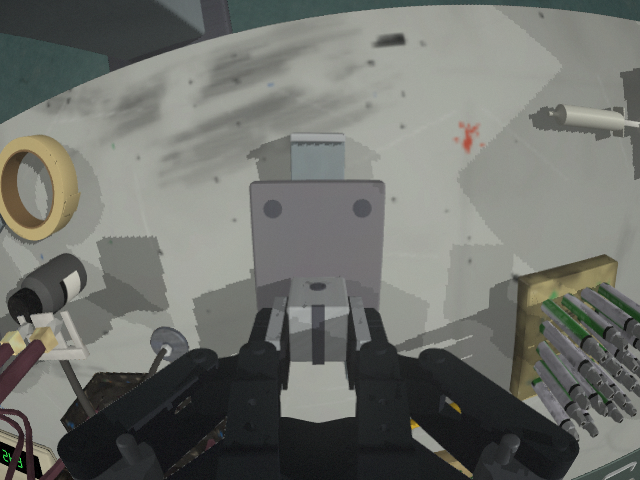

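The plate is held level at the pads. Its outer edge runs (251,183)–(384,182), with holes at (273,209) and (362,208). Now I measure its pose in the tool frame.

```bash
python3 - <<'E'
from h import *
o=wload("w9"); im=cv2.imread("pics/w9.png"); g=cv2.cvtColor(im,cv2.COLOR_BGR2GRAY)
# edge lines by subpixel gradient
gb=cv2.GaussianBlur(g,(5,5),1).astype(float)
top=[];L=[];R=[]
for u in range(265,372,6):
    d=np.diff(gb[172:196,u]); top.append((u,172+np.argmin(d)+.5))
for v in range(200,290,6):
    d=np.diff(gb[v,238:264]); L.append((238+np.argmin(d)+.5,v))
    d=np.diff(gb[v,372:398]); R.append((372+np.argmax(d)+.5,v))
T=tcp(o)
def tf(pts,z):
    X=np.array([plane("wrist",p,z,o) for p in pts]); return (X-T[:3,3])@T[:3,:3]
for z in (.1445,.146):
    a,b,c=tf(top,z),tf(L,z),tf(R,z)
    ft=np.polyfit(a[:,0],a[:,1],1); fl=np.polyfit(b[:,1],b[:,0],1); fr=np.polyfit(c[:,1],c[:,0],1)
    print(z,"edge y at x=0",np.median(a[:,1]),"slope",np.polyfit(a[:,0],a[:,1],1)[0]," L x",np.median(b[:,0]),fl[0]," R x",np.median(c[:,0]),fr[0])
print(top[::4],L[::4],R[::4])
E
```

```text
0.1445 edge y at x=0 -0.05698343204418495 slope -0.003896646002898239  L x -0.02947804947501104 -0.021691785225854708  R x 0.028835804039611435 0.007473084742566308
0.146 edge y at x=0 -0.05721154502672263 slope -0.0038966460028987443  L x -0.029193285888791328 -0.02169178522585472  R x 0.02855570309456352 0.00747308474256602
[(265, np.float64(180.5)), (289, np.float64(179.5)), (313, np.float64(178.5)), (337, np.float64(178.5)), (361, np.float64(179.5))] [(np.float64(249.5), 200), (np.float64(250.5), 224), (np.float64(252.5), 248), (np.float64(249.5), 272)] [(np.float64(384.5), 200), (np.float64(383.5), 224), (np.float64(382.5), 248), (np.float64(381.5), 272)]
```

```bash
python3 -m creep '[[-0.025,-0.03,-0.01,0,0,0,0],[-0.055,-0.065,-0.02,0,0,0,0],[-0.09,-0.095,-0.02,0,0,-0.01,0],[-0.13,-0.11,-0.02,0,0,-0.02,0],[-0.175,-0.11,-0.02,0,0,-0.03,0],[-0.22,-0.1,-0.02,0,0,-0.04,0],[-0.265,-0.095,-0.02,0,0,-0.05,0],[-0.31,-0.085,-0.02,0,0,-0.06,0]]'; python3 - <<'E'
from h import *
for p,y in [((.35,-.05,.17),85.5),((.4044,-.165,.12),85.5)]: print(p,rel(p,y))
E
```

```text
time: 15.4
ee_pos: [0.3378, 0.0501, 0.171]
tcp_rot: [-180.0, -0.0, 83.7]
wrist_force: [2.0, -0.9, -1.0]
opening: 0.0224
(0.35, -0.05, 0.17) (array([-0.0982,  0.0232,  0.001 ]), array([-0.0006, -0.    , -0.0322]))
(0.4044, -0.165, 0.12) (array([-0.2064,  0.09  ,  0.051 ]), array([-0.0006, -0.    , -0.0322]))
```

```bash
python3 -m creep '[[-0.04,0.008,0,0,0,-0.01,0],[-0.08,0.02,0,0,0,-0.02,0],[-0.12,0.04,0,0,0,-0.03,0],[-0.16,0.06,0,0,0,-0.032,0],[-0.19,0.08,0.005,0,0,-0.032,0],[-0.206,0.09,0.02,0,0,-0.032,0],[-0.206,0.09,0.04,0,0,-0.032,0],[-0.206,0.09,0.04,0,0,-0.032,0]]'; python3 - <<'E'
from h import *
o=wshot("w10"); print(o["ee_pos"],o["tcp_rot"])
print(rel((.4044,-.165,.11),85.5))
E
```

```text
time: 16.2
ee_pos: [0.4036, -0.163, 0.1284]
tcp_rot: [-179.7, -0.1, 85.3]
wrist_force: [0.1, -0.5, -1.5]
opening: 0.0227
[ 0.40359014 -0.16301472  0.12837666] [-1.79673821e+02 -1.32278663e-01  8.53277395e+01]
(array([-0.0022,  0.0006,  0.0202]), array([-0.0036, -0.0017, -0.0022]))
```

View pics/w10.png

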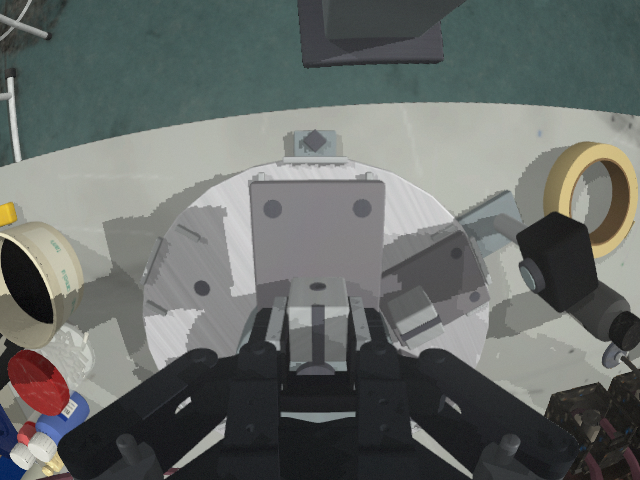

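The plate is over the nest. The outer strip is at (284–348,160), the pointer at (315,141), and the side-strip ends peek out at (290,176) and (344,176).

```bash
python3 - <<'E'
from h import *
o=wload("w10"); im=cv2.imread("pics/w10.png")
a=cv2.resize(im[145:225,240:395],None,fx=5,fy=5,interpolation=cv2.INTER_CUBIC); cv2.imwrite("pics/w10c.png",a)
E
```

```text
(no output)
```

View pics/w10c.png

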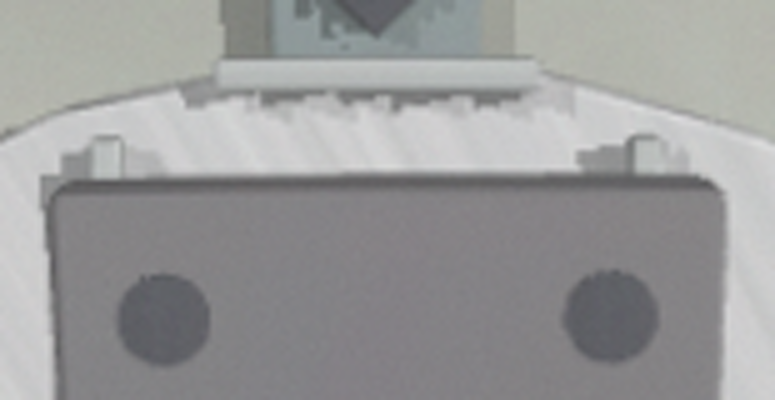

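```bash
python3 - <<'E'
from h import *
o=wload("w10"); T=tcp(o)
c=lambda q:(240+q[0]/5-.4,145+q[1]/5-.4)
def w(q,z): return plane("wrist",c(q),z,o)
def t(X): return ((X-T[:3,3])@T[:3,:3]).round(4)
zt=T[2,3]-.0113
for n,q,z in [("stripL in",(120,138),.045),("stripR in",(632,138),.045),("outL in",(218,87),.045),("outR in",(540,84),.045),("plL",(52,195),zt),("plR",(724,193),zt),("plmid",(388,193),zt),("holeL",(164,319),zt),("holeR",(611,316),zt)]:
    X=w(q,z); print(n,X.round(4),t(X))
a,b=w((120,138),.045),w((632,138),.045); print("gap",np.linalg.norm(a-b)); 
C=np.array([.4792,-.171]); 
for X in (a,b,w((218,87),.045),w((540,84),.045)):
    d=X[:2]-C; u=np.array([np.cos(np.radians(175.5)),np.sin(np.radians(175.5))]); v=np.array([-u[1],u[0]]); print("radial",(d@u).round(4),"tang",(d@v).round(4))
E
```

```text
stripL in [ 0.3498 -0.192   0.045 ] [-0.0335 -0.0508  0.0836]
stripR in [ 0.3551 -0.1291  0.045 ] [ 0.0297 -0.0507  0.0837]
outL in [ 0.3447 -0.1793  0.045 ] [-0.0212 -0.0569  0.0837]
outR in [ 0.3476 -0.14    0.045 ] [ 0.0182 -0.0572  0.0837]
plL [ 0.3459 -0.1873  0.1171] [-0.0289 -0.0554  0.0115]
plR [ 0.3505 -0.1303  0.1171] [ 0.0283 -0.0555  0.0117]
plmid [ 0.3484 -0.1588  0.1171] [-0.0003 -0.0553  0.0116]
holeL [ 0.3576 -0.1789  0.1171] [-0.0196 -0.0445  0.0115]
holeR [ 0.3605 -0.1406  0.1171] [ 0.0189 -0.0447  0.0116]
gap 0.06317578142111474
radial 0.1273 tang 0.0311
radial 0.1271 tang -0.032
radial 0.1335 tang 0.0188
radial 0.1337 tang -0.0206
```

Strip gap 63.2 mm (61.5–63 expected). The strips put the plate about 1.5 mm off tangentially and 0.3 mm radially; the dots give nearly the same correction. I'll lower with it.

```bash
python3 -m creep '[[-0.002,0.0005,0.01,-0.003,-0.001,-0.003,0],[-0.002,0.0005,0.025,-0.003,-0.001,-0.003,0],[-0.002,0.0005,0.04,-0.003,-0.001,-0.003,0],[-0.002,0.0005,0.05,-0.003,-0.001,-0.003,0],[-0.002,0.0005,0.05,-0.003,-0.001,-0.003,0]]'; python3 - <<'E'
from h import *
o=wshot("w11"); print(o["ee_pos"],o["tcp_rot"])
print(rel((.4044,-.1648,.061),85.5))
im=cv2.imread("pics/w11.png")
a=cv2.resize(im[130:230,240:400],None,fx=5,fy=5,interpolation=cv2.INTER_CUBIC); cv2.imwrite("pics/w11c.png",a)
E
```

```text
time: 16.75
ee_pos: [0.4048, -0.1647, 0.0804]
tcp_rot: [179.9, -0.0, 85.6]
wrist_force: [0.8, -0.7, -1.5]
opening: 0.0222
[ 0.40484023 -0.16470865  0.08044284] [ 1.79942435e+02 -5.38652781e-03  8.55851576e+01]
(array([ 0.0001, -0.001 ,  0.0205]), array([0.0022, 0.0003, 0.0015]))
```

View pics/w11c.png

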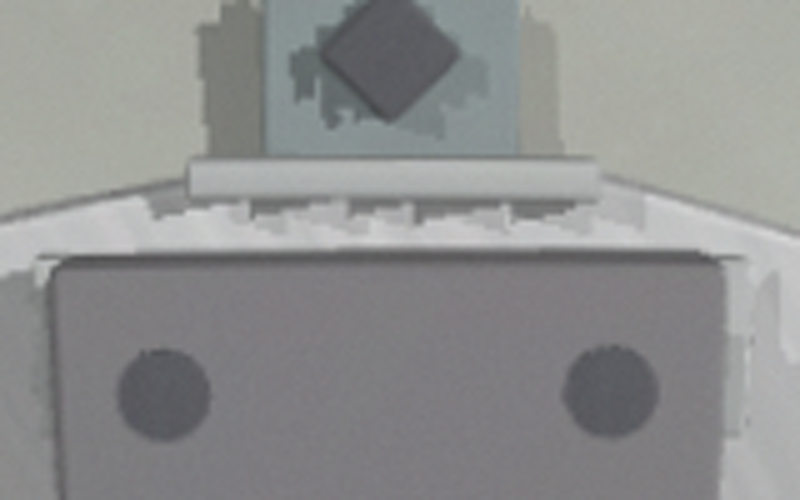

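View pics/w11.png

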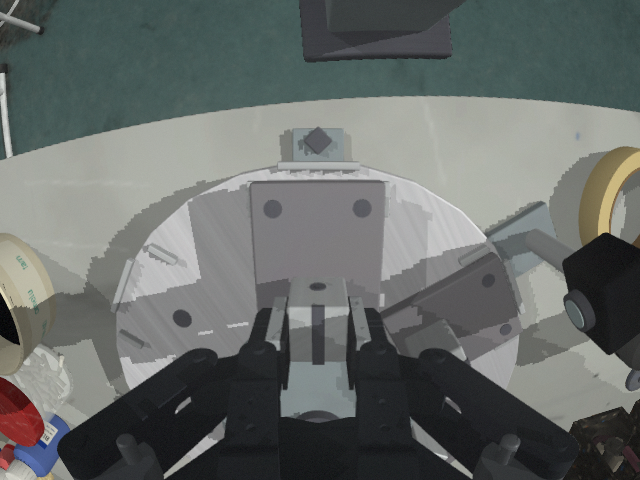

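```bash
python3 - <<'E'
from h import *
o=wload("w11"); T=tcp(o)
c=lambda q:(240+q[0]/5-.4,130+q[1]/5-.4)
def t(q,z): return ((plane("wrist",c(q),z,o)-T[:3,3])@T[:3,:3]).round(4)
zt=T[2,3]-.0113
print("out",t((189,197),.045),t((600,195),.045)); print("sideR outer/in?",t((748,300),.045),t((724,420),zt))
print("plate",t((54,270),zt),t((724,268),zt))
E
```

```text
out [-0.0196 -0.0585  0.0354] [ 0.0202 -0.0587  0.0354]
sideR outer/in? [ 0.0352 -0.0486  0.0354] [ 0.0288 -0.0423  0.0113]
plate [-0.0287 -0.0555  0.0112] [ 0.0282 -0.0556  0.0112]
```

```bash
python3 -m creep '[[0.0003,-0.001,0.006,0.001,0,0.001,0],[0.0003,-0.001,0.012,0.001,0,0.001,0],[0.0003,-0.001,0.016,0.001,0,0.001,0],[0.0003,-0.001,0.0175,0.001,0,0.001,0],[0.0003,-0.001,0.0175,0.001,0,0.001,0]]'; python3 - <<'E'
from h import *
print(rel((.4044,-.1648,.061),85.5)); print(bot.get_obs()["wrist_force"])
E
```

```text
time: 17.3
ee_pos: [0.4048, -0.1648, 0.0646]
tcp_rot: [179.9, 0.0, 85.5]
wrist_force: [0.4, 0.0, -2.4]
opening: 0.023
(array([ 0.    , -0.0004,  0.0036]), array([0.0022, 0.0006, 0.0003]))
[ 0.36337847  0.02188893 -2.38062534]
```

```bash
python3 -m creep '[[0,0,0.001,0,0,0,0],[0,0,0.002,0,0,0,0]]';python3 -m creep '[[0,0,0.001,0,0,0,0],[0,0,0.001,0,0,0,0]]'; python3 - <<'E'
from h import *
o=wshot("w12");print(rel((.4044,-.1648,.061),85.5))
im=cv2.imread("pics/w12.png")
a=cv2.resize(im[130:230,240:400],None,fx=5,fy=5,interpolation=cv2.INTER_CUBIC); cv2.imwrite("pics/w12c.png",a)
E
```

```text
time: 17.5
ee_pos: [0.405, -0.1649, 0.063]
tcp_rot: [179.8, 0.0, 85.5]
wrist_force: [-0.4, 0.0, -1.2]
opening: 0.023
time: 17.7
ee_pos: [0.4048, -0.1649, 0.0617]
tcp_rot: [179.9, 0.0, 85.5]
wrist_force: [0.2, -0.4, -1.1]
opening: 0.0228
(array([ 0.    , -0.0005,  0.0008]), array([0.0025, 0.0007, 0.0002]))
```

View pics/w12c.png

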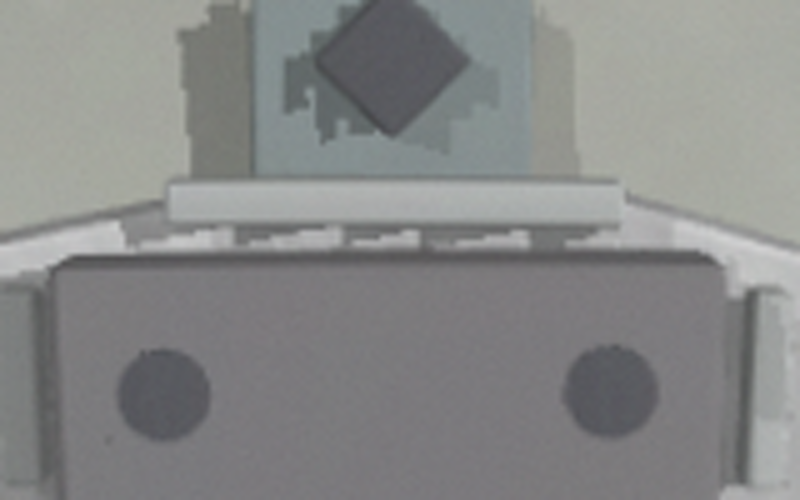

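The plate edge lies between the side strips, about 1 mm clear on the left and 2 mm on the right, and clear of the outer strip. I'll lower to contact.

```bash
python3 -m creep '[[0.0003,0,0.0007,0,0,0,0],[0.0003,0,0.001,0,0,0,0]]';python3 -m creep '[[0,0,0.0005,0,0,0,0],[0,0,0.0005,0,0,0,0]]'
```

```text
time: 17.95
ee_pos: [0.4049, -0.1646, 0.0608]
tcp_rot: [179.8, 0.0, 85.5]
wrist_force: [-0.4, -0.3, -0.7]
opening: 0.0228
time: 18.15
ee_pos: [0.405, -0.1646, 0.0608]
tcp_rot: [179.8, 0.0, 85.5]
wrist_force: [-2.8, 0.4, 4.9]
opening: 0.0229
```

Contact at TCP z 0.0608, where 0.061 was expected. Now I open partly, since the neighbouring blocks limit the room, and rise.

```bash
python3 -m creep '[[0,0,0,0,0,0,0.35],[0,0,0,0,0,0,0.42],[0,0,0,0,0,0,0.45],[0,0,0,0,0,0,0.45],[0,0,-0.03,0,0,0,0.45],[0,0,-0.07,0,0,0,0.45],[0,-0.01,-0.11,0,0,0,0.8],[0,-0.03,-0.13,0,0,0,1]]';python3 -m creep '[[0,0,0,0,0,0,1],[0,0,0,0,0,0,1]]'; python3 - <<'E'
from h import *
o=wshot("w13");print(o["ee_pos"],o["q"])
E
```

```text
time: 18.95
ee_pos: [0.3755, -0.1624, 0.1932]
tcp_rot: [179.7, 0.1, 85.5]
wrist_force: [0.2, -1.1, -0.9]
opening: 0.0665
time: 19.15
ee_pos: [0.375, -0.1623, 0.1902]
tcp_rot: [179.8, 0.1, 85.5]
wrist_force: [-0.1, 0.1, 0.1]
opening: 0.0853
[ 0.37496339 -0.16227211  0.19017224] [-2.34102191e+01 -1.52169914e+01 -1.32264490e+01  9.17765642e+01
  1.26278056e-02 -1.89038710e+01]
```

View pics/w13.png

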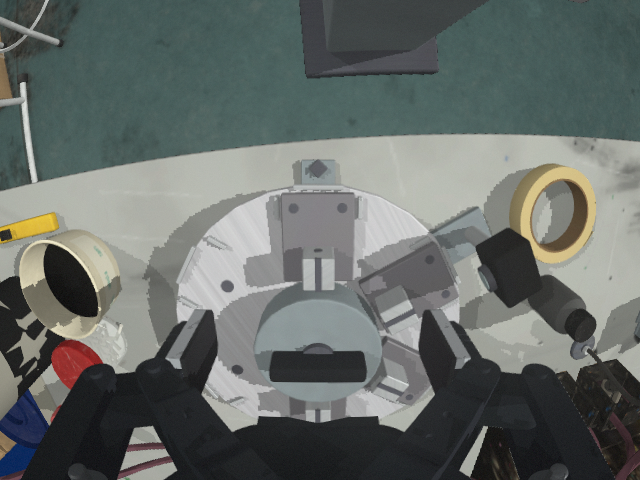

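The plate sits in the nest at the load place: slab (280–354,193–282), holes at (293,208) and (342,208), block towards the hub. A quick check of its position:

```bash
python3 - <<'E'
from h import *
o=wload("w13"); im=cv2.imread("pics/w13.png"); g=cv2.cvtColor(im,cv2.COLOR_BGR2GRAY)
H=[]
for (u,v,z) in [(293,208,.05),(342,208,.05),(227,286,.04)]:
    p=255.-g[v-7:v+8,u-7:u+8]; w=np.clip(p-p.max()*.88,0,None); yy,xx=np.mgrid[v-7:v+8,u-7:u+8]
    X=plane("wrist",((xx*w).sum()/w.sum(),(yy*w).sum()/w.sum()),z,o); H.append(X); print(X.round(4))
d=H[1]-H[0]; print("sep",np.linalg.norm(d),"angle",np.degrees(np.arctan2(d[1],d[0])))
m=(H[0]+H[1])/2; C=np.array([.4792,-.171]); print("holes mid r",np.linalg.norm(m[:2]-C),np.degrees(np.arctan2(m[1]-C[1],m[0]-C[0])))
a=cv2.resize(im[180:300,255:375],None,fx=5,fy=5,interpolation=cv2.INTER_CUBIC); cv2.imwrite("pics/w13c.png",a)
print(rel((.44,-.171,.19),-4.5),rel((.4792,-.171,.084),-4.5))
E
```

```text
[ 0.3593 -0.1808  0.05  ]
[ 0.3619 -0.1428  0.05  ]
[ 0.4269 -0.2477  0.04  ]
sep 0.038139415349323746 angle 86.11080597875099
holes mid r 0.11899288042399062 175.5716929246349
(array([-0.0037,  0.0656, -0.0005]), array([ 2.1000e-03, -1.3000e-03,  1.5709e+00])) (array([-0.0006,  0.1045,  0.1056]), array([ 2.1000e-03, -1.3000e-03,  1.5709e+00]))
```

View pics/w13c.png

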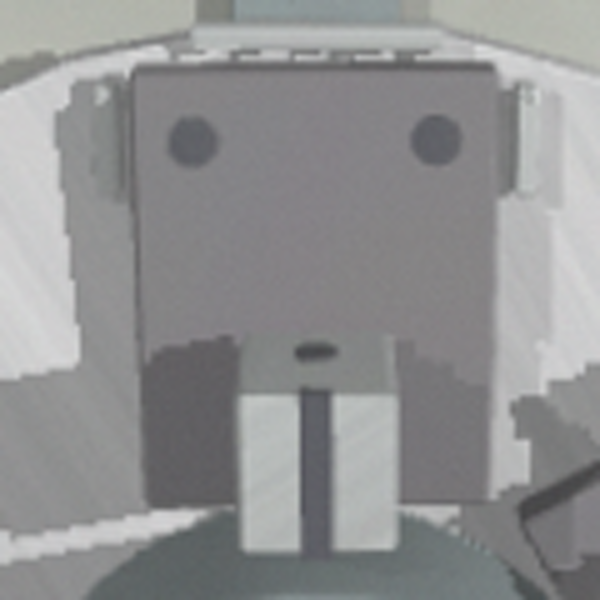

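It is well seated: r comes out at about 92.6 mm (93 expected), angle 175.6°, and the gaps to the strips are visible all round. Now the second turn.

```bash
python3 -m creep '[[0,0.01,0,0,0,0.14,1],[0,0.02,0,0,0,0.28,1],[0,0.03,0,0,0,0.42,1],[0,0.045,0,0,0,0.56,1],[0,0.06,0,0,0,0.7,1],[0,0.075,0,0,0,0.84,1],[0,0.09,0,0,0,0.98,1],[0,0.1045,0,0,0,1.12,1]]'; python3 -c "
from h import *
print(rel((.4792,-.171,.15),-4.5))"
```

```text
time: 20.0
ee_pos: [0.4795, -0.1701, 0.1884]
tcp_rot: [-180.0, 0.0, 21.0]
wrist_force: [-0.4, 0.2, -0.6]
opening: 0.0852
(array([-0.0006,  0.0008,  0.0384]), array([-1.000e-04,  1.000e-04,  4.455e-01]))
```

```bash
python3 -m creep '[[0,0,0,0,0,0.14,1],[0,0.001,0,0,0,0.28,1],[0,0.001,0.02,0,0,0.42,1],[0,0.001,0.038,0,0,0.4455,1],[0,0.001,0.038,0,0,0.4455,1]]'; python3 - <<'E'
from h import *
o=wshot("w14");print(o["ee_pos"],o["tcp_rot"]); print(rel((.4792,-.171,.085),-4.5))
E
```

```text
time: 20.5
ee_pos: [0.4781, -0.1706, 0.1484]
tcp_rot: [-179.9, 0.2, -4.2]
wrist_force: [-0.7, 0.6, -0.3]
opening: 0.0856
[ 0.47811713 -0.17061926  0.14842374] [-179.94431906    0.19426775   -4.18324554]
(array([0.0007, 0.0002, 0.0652]), array([-0.0004,  0.0015,  0.0067]))
```

View pics/w14.png

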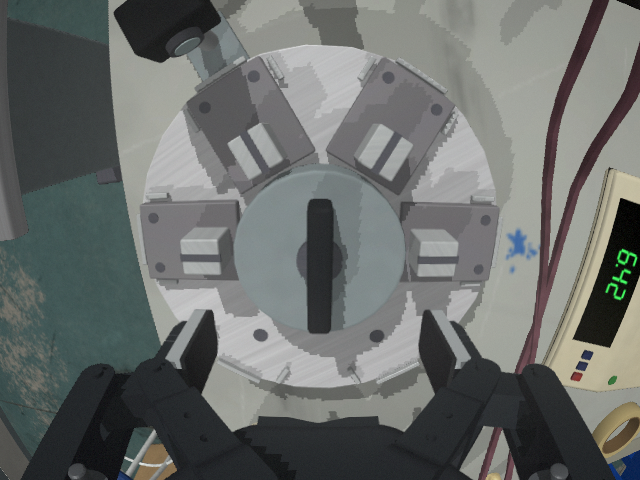

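The handle bar runs (320,200)–(320,332), midway between the fingers. I'll descend, grip and turn.

```bash
python3 -m creep '[[0.0007,0,0.03,0,0.001,0.006,1],[0.0007,0,0.055,0,0.001,0.006,0.9],[0.0007,0,0.0645,0,0.001,0.006,0.7],[0.0007,0,0.0645,0,0.001,0.006,0.4],[0.0007,0,0.0645,0,0.001,0.006,0.2],[0.0007,0,0.0645,0,0.001,0.006,0],[0.0007,0,0.0645,0,0.001,0.006,0],[0.0007,0,0.0645,0,0.001,0.006,0]]' 40; python3 -m creep '[[0,0,0,0,0,0,0],[0,0,0,0,0,0,0]]'
```

```text
time: 21.35
ee_pos: [0.4788, -0.1714, 0.0896]
tcp_rot: [179.9, -0.1, -4.5]
wrist_force: [-11.8, 1.0, 10.5]
opening: 0.013
time: 21.55
ee_pos: [0.4789, -0.1715, 0.0897]
tcp_rot: [179.9, -0.1, -4.5]
wrist_force: [-12.1, 1.2, 10.8]
opening: 0.0126
```

```bash
python3 -m creep '[[0,0,0,0,0,0.06,0],[0,0,0,0,0,0.15,0],[0,0,0,0,0,0.25,0],[0,0,0,0,0,0.35,0],[0,0,0,0,0,0.45,0],[0,0,0,0,0,0.55,0],[0,0,0,0,0,0.65,0],[0,0,0,0,0,0.75,0]]'; python3 -m creep '[[0,0,0,0,0,0.08,0],[0,0,0,0,0,0.15,0],[0,0,0,0,0,0.21,0],[0,0,0,0,0,0.26,0],[0,0,0,0,0,0.29,0],[0,0,0,0,0,0.297,0],[0,0,0,0,0,0.297,0]]'
```

```text
time: 22.35
ee_pos: [0.4784, -0.1712, 0.0897]
tcp_rot: [180.0, -0.1, -47.7]
wrist_force: [-15.2, 2.4, 12.4]
opening: 0.0128
time: 23.05
ee_pos: [0.4782, -0.1711, 0.0897]
tcp_rot: [-180.0, -0.0, -64.5]
wrist_force: [-16.1, 4.1, 13.3]
opening: 0.0129
```

```bash
python3 -m creep '[[0,0,0,0,0,0,0.25],[0,0,0,0,0,0,0.5],[0,0,0,0,0,0,0.8],[0,0,0,0,0,0,0.8],[0,0,-0.04,0,0,0,0.8],[0,0,-0.08,0,0,0,1],[0,0,-0.11,0,0,0,1],[0,0,-0.11,0,0,0,1]]'; python3 - <<'E'
from h import *
o=wshot("w15");print(o["ee_pos"],o["tcp_rot"])
E
```

```text
time: 23.85
ee_pos: [0.4813, -0.1718, 0.2026]
tcp_rot: [-179.6, -0.4, -64.5]
wrist_force: [-0.3, 0.4, -0.1]
opening: 0.0854
[ 0.48134288 -0.17177201  0.2025582 ] [-179.573157     -0.40621814  -64.51466593]
```

View pics/w15.png

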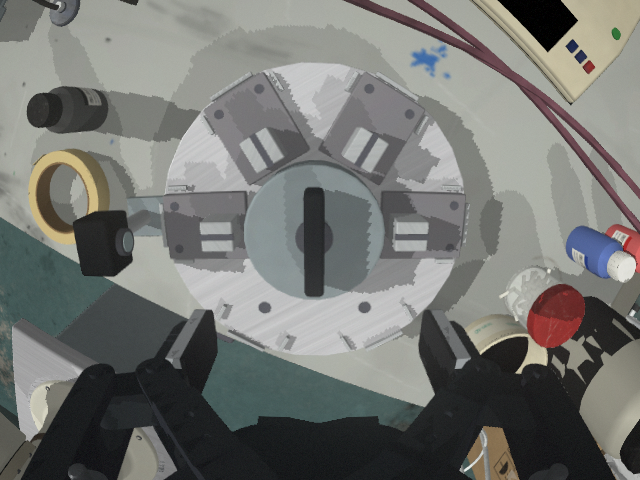

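The plate sits before the reader, with slab (165–245,192–260) and holes at (176,198) and (179,248). The dots at (264,307) and (363,307) give the dial's angle.

```bash
python3 - <<'E'
from h import *
o=wload("w15"); im=cv2.imread("pics/w15.png"); g=cv2.cvtColor(im,cv2.COLOR_BGR2GRAY); H=[]
for (u,v,z) in [(176,198,.05),(179,248,.05),(264,307,.04),(363,307,.04)]:
    p=255.-g[v-6:v+7,u-6:u+7]; w=np.clip(p-p.max()*.88,0,None); yy,xx=np.mgrid[v-6:v+7,u-6:u+7]
    H.append(plane("wrist",((xx*w).sum()/w.sum(),(yy*w).sum()/w.sum()),z,o))
C=np.array([.4792,-.171]); A=lambda X:(np.degrees(np.arctan2(X[1]-C[1],X[0]-C[0])).round(2),np.linalg.norm(X[:2]-C).round(4))
for X in H: print(X.round(4),A(X))
m=(H[0]+H[1])/2; print("holes mid",A(m)); d=H[1]-H[0]; print(np.linalg.norm(d),np.degrees(np.arctan2(d[1],d[0])))
a=cv2.resize(im[170:280,145:265],None,fx=5,fy=5,interpolation=cv2.INTER_CUBIC); cv2.imwrite("pics/w15c.png",a)
cv2.imwrite("pics/top1.png",cv2.resize(optics.camera("top")[140:300,130:550,::-1],None,fx=1.9,fy=1.9))
E
```

```text
[ 0.4505 -0.0529  0.05  ] (np.float64(103.65), np.float64(0.1215))
[ 0.4099 -0.0715  0.05  ] (np.float64(124.83), np.float64(0.1213))
[ 0.3855 -0.1634  0.04  ] (np.float64(175.34), np.float64(0.094))
[ 0.4256 -0.2476  0.04  ] (np.float64(-124.99), np.float64(0.0935))
holes mid (np.float64(114.23), np.float64(0.1193))
0.044614329937666945 -155.46700900830808
```

View pics/w15c.png

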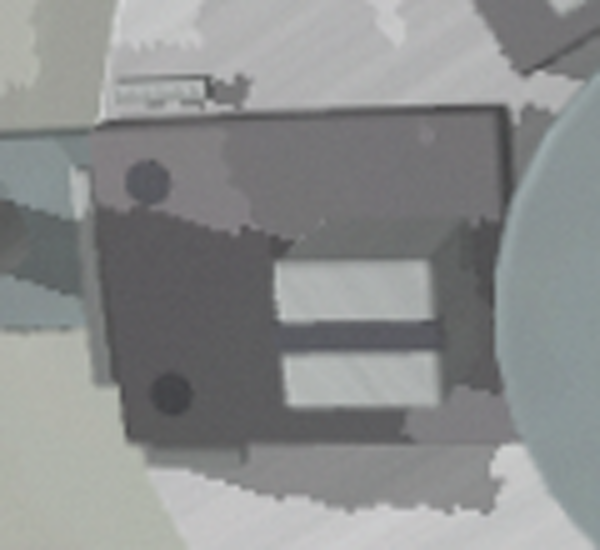

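View pics/top1.png

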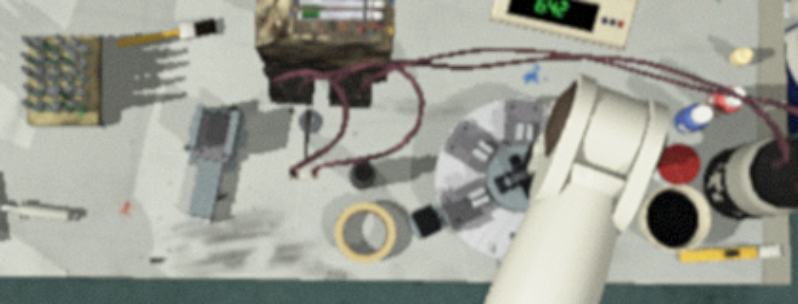

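```bash
python3 - <<'E'
from h import *
o=wload("w15"); C=np.array([.4792,-.171])
f=lambda q,z:plane("wrist",(145+q[0]/5-.4,170+q[1]/5-.4),z,o)
a,b=f((148,182),.05),f((171,394),.05); m=(a+b)/2; d=b-a
print(np.linalg.norm(d),np.degrees(np.arctan2(d[1],d[0])),"mid r",np.linalg.norm(m[:2]-C),np.degrees(np.arctan2(*(m[:2]-C)[::-1])))
B=np.array([f(q,.08) for q in [(274,262),(432,262),(441,406),(287,408)]]); bc=B.mean(0); print("block r",np.linalg.norm(bc[:2]-C),bc)
u=(C-m[:2])/np.linalg.norm(C-m[:2]); pc=m[:2]+u*.0264; rd=C+.093*np.array([np.cos(np.radians(115.5)),np.sin(np.radians(115.5))]); print("plate",pc,"reader",rd,np.linalg.norm(pc-rd)); ob=bot.get_obs();print(ob["time"],ob["wrist_force"])
E
```

```text
0.0382482141688565 -154.33311702018503 mid r 0.11976799487785414 115.75408255732364
block r 0.07539561561737924 [ 0.44678152 -0.10292988  0.08      ]
plate [ 0.43863073 -0.0869065 ] reader [ 0.43916247 -0.08705957] 0.0005533350383787113
23.95 [-0.35709488 -0.32304263 -1.10529339]
```

```bash
python3 -c "
from workcell import bot
print(bot.job_done())"
```

```text
the job is handed in; nothing more can be done
None
```

I did the whole job and handed it in at about 24 s of the 72 s allowed. I turned the table one position by its handle, slid the top plate out by its block and let go of it on the landing. I then took it again across the block, laid it in the empty nest with the block end to the hub, and turned the table one more position.

**Last checks, from the wrist camera:**
- **Table:** the next empty nest shows at 175.3°, with the load place at 175.5°, so the table rests two positions on.
- **Plate:** its centre is about 0.6 mm from the reader point and its angle is within about 0.2° of the nest's. The block is 75 mm from the axis (limit 82), with the plate between the nest strips.
- **Gripper:** it is about 20 cm above the bench, touching nothing, with about 1 N on the wrist, which is within its noise.

**Checks that disagreed:**
- **Hole spacing:** one automatic reading of the plate's holes was off because of a shadow (44.6 mm apart instead of 38). Re-reading the holes by eye in the enlarged picture gave 38.2 mm, and the plate figures above use that.
- **Axis position:** the table axis differed by up to about 3 mm between the top and wrist cameras. I used the wrist camera.

I checked the bare plate and the bystanders only by eye in the top view. They looked unmoved, but I didn't measure them, and the arm may have hidden part of that view.

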